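Feed two paint tubes into the storage sleeve

ROBOT

A 7-joint arm with a two-finger parallel gripper is mounted at the origin on the work surface; the furniture and walls round the work are solid. World frame = base frame: x ahead of the robot, y to its left, z up, the work surface at z = 0. Lengths are in m, angles in rad, forces in N, time in s.
With the tool pointing down it reaches from about 0.4 to 0.85 m from the base axis. Payload 10.4 kg.
Tool frame: the origin (TCP) lies between the finger pads; the fingertips stand arm.tip_extent ahead of it and the grasp point (between the pads) is the TCP (arm.tip_extent is the distance from the TCP to the fingertips, in m); z points along the fingers, y is the line along which they close (so a half turn about z gives the same grasp; the last joint's range is limited). The gripper opens to 87 mm and grips with 3 to 60 N. Pads are 19 mm wide; open, the fingers measure 117 mm over their backs; the gripper's body (75 mm by 190 mm) begins 51 mm behind the grasp point.
Start: joints at [1.252, 0.332, -0.065, 1.46, 0.022, 1.35, -0.088], TCP at [0.182, -0.598, 0.242] pointing down, gripper open.
Joint ranges: [-2.6, 2.6], [-0.5, 2.12], [-1.47, 1.34], [0.16, 2.42], [-1.27, 4.41], [0.06, 2.06], [-2.6, 2.6]. Speed limits (rad/s): [2.22, 2.22, 2.79, 2.79, 3.14, 3.14, 3.14].

INTERFACE

Orientations are given as [roll, pitch, yaw] about the fixed x, y, z axes, in that order (R = Rz(yaw) Ry(pitch) Rx(roll)).
In Python, from rig import arm gives the robot as it stands. The module is installed in compiled form; this text tells all that it offers.
- The arm moves only by the tool servo_tool, never from a script. Its argument "moves" is a list of rows, each a list of 3 entries, a list of its own where there are three numbers: the turn, a rotation vector about the tool's x, y, z in rad, then the shift along the tool's x, y, z in mm, then the opening, from 0 (shut) to 1 (fully open). A call has 1 to 5 rows; each row is the pose to reach, as a shift and turn from the pose commanded when the call began, along the tool's axes at that moment; what a row does not reach only later rows make up. A row lasts 1/12 s, in which the tool goes at most 41.7 mm and 7.16 degrees, less where a joint would pass 70% of its speed; a pose out of reach is approached as far as the arm can. A call with a gripper value outside its range is refused whole. The fingers move at their own pace and stop on an object; "force" is the grip in N (left out, the last holds). Time passes only in rows, so rows that repeat a pose let the fingers close. It gives the time, the measured TCP pose, the force, the opening and the grip force at its end, in the units of the state.
- arm.get_obs(): the state, without advancing time (a new reading comes with each control period).
- arm.grab_frame(name): name is "scene" or "top"; returns (picture, depth): 400x640x3 uint8, red, green, blue; 400x640 float32, m along the optical axis (not along the pixel's ray), 0 where there is no reading.
- arm.calibration(name): a dict with "intrinsics" (3x3 intrinsics, pixels), "D" ([k1, k2, p1, p2, k3] as OpenCV has them; the pictures are not rectified), "R" (3x3) and "t" (3): a world point X has camera coordinates R X + t. Camera axes: x right, y down, z forward; pixel columns grow to the right and rows downward; lengths in m; the calibration is good to about 2 mm. A picture is of the moment at which its call begins. calibration takes no time and is no camera call.
- arm.sign_off(): hands the job in; it is judged then, once.
The state is a dict: "t": time; "qpos": joint angles; "joint_vel": joint speeds; "joint_efforts": joint torques, N m; "tool_pos": TCP position; "tool_rot": TCP orientation; "force": force on the tool from outside, world axes, zero at the start; "moment": the same for the moment, N m; "width": opening from 0.0 (shut) to 1.0 (fully open); "gripper_force": force on a finger pad.
Only numpy, scipy, OpenCV 4.12 (cv2) and the standard library are available. Lean on these libraries where they do the work, as an engineer would, in place of code of your own. Each camera call takes 0.05 s, during which the arm holds its last target. There are 200 camera calls.

TASK

Put the crimson paint tube and then the yellow one away in the blue storage sleeve: feed each in through the open end with its flat crimped tail first and its cap towards the opening. Push the crimson tube in with the yellow one behind it, until the crimson tube is fully home against the closed end and the yellow one is up against it; the yellow tube's cap end then still stands out of the sleeve.

Things in the scene. Friction and masses are not known exactly. Their poses are not given: they have to be found in the camera images.
- crimson_mid (a point): Centre of the oil colour tube with crimson label and black cap, lying on the bench: rigid, 111 mm long, 60 g. y runs along the tube to the crimped tail, z up. This point is 13 mm above the tube's underside, 55 mm from the tail's edge, 56 mm from the cap's end. The tail edge is 33 mm wide, 3 mm high, level with the underside; near the cap the body is round, 26 mm across.
- crimson_cap (a point): Middle of the crimson tube's black cap (16 mm across, 13 mm long), 49 mm from crimson_mid along the tube's -y axis, 13 mm above its underside. The tube is best pinched across x between crimson_mid and 30 mm from there towards the cap.
- yellow_mid (a point): Centre of the oil colour tube with yellow label and white cap; same shape, sizes and axes as the crimson one. (A third tube of this shape, with a light blue label, is not wanted.)
- yellow_cap (a point): Middle of the yellow tube's white cap, 49 mm from yellow_mid along the tube's -y axis.
- sleeve_mouth (a point): Open end of the storage sleeve, a blue square duct fixed to the bench, 62 mm wide, its top 47 mm above the bench. This point: middle of the opening's bottom edge, on the sleeve's floor, 6 mm above the bench. y points out of the mouth, z up. Inside 52 mm wide, 36 mm high; a 16 mm slot in the roof. The floor runs on 90 mm in front of the mouth as a flat apron 76 mm wide without walls.
- sleeve_end (a point): Middle of the bottom edge inside the closed black end of the sleeve, 150 mm from the mouth; axes as sleeve_mouth (y to the mouth). When tube pushes tube, the yellow tail's edge slips 10 to 20 mm under the crimson cap before it bears; pushing then takes a few newtons. At the end about 55 mm of the yellow tube stands out of the mouth.

How it is judged:
By the outcome, as a careful person would: the job done as asked, in the order asked, and still so for the second after the job is handed in, with the robot touching nothing.
It also fails if it takes over 58 s, if anything falls off the work surface, if the arm or the gripper's body presses on something with over 40 N, if the wrist force passes 120 N, or if a joint passes its speed limit or range.

## Working session

There is one attempt and no reset: what is moved stays moved. The work goes in short steps, Python scripts to look and compute and a tool call to move; the robot and the scene stay as the last step left them, time stands still between calls to the robot, and variables do not carry over. Pictures are saved under pics/ and viewed, at most 10 in all, crops included, and the job is handed in when it is done.

Besides the shell and the picture viewer there is one more tool, called after "Request:" as name(argument=value, ...), one argument or row to a line, values as JSON. servo_tool: Moves the arm, as the interface text tells. Its arguments: {"type":"object","properties":{"moves":{"type":"array"},"force":{"type":"number"}},"required":["moves"]}

```bash
mkdir -p pics; cat > h.py <<'E'
import numpy as np, cv2
from rig import arm
from scipy.spatial.transform import Rotation as Rn
def grab(n,f,crop=None,s=1):
    p,d=arm.grab_frame(n); np.savez('pics/'+f,p=p,d=d)
    cv2.imwrite('pics/'+f+'.png',p[:,:,::-1]); return p,d
def w(n,u,v,d):
    c=arm.calibration(n);K=np.array(c['intrinsics']);D=np.array(c['D'])
    xy=cv2.undistortPoints(np.array([[[u,v]]],float),K,D)[0,0]
    return np.array(c['R']).T@(np.array([xy[0]*d,xy[1]*d,d])-np.array(c['t']))
E
python3 - <<'E'
from h import *
a,_=grab('scene','s0');b,_=grab('top','t0')
o=arm.get_obs();print(o['tool_pos'],o['tool_rot'],o['width'],arm.tip_extent,o['t'])
for n in('scene','top'):
    c=arm.calibration(n);print(n,c)
E
```

```text
[ 0.18212082 -0.59757678  0.24088683] [-3.14045303e+00  4.32077580e-05  2.95833093e-01] 1.000896510417698 0.019 0.1
scene {'intrinsics': array([[513.85614402,   0.        , 322.91332651],
       [  0.        , 513.85614402, 191.33888416],
       [  0.        ,   0.        ,   1.        ]]), 'D': array([0.0586973, 0.       , 0.       , 0.       , 0.       ]), 'R': array([[-0.52239711, -0.85268918, -0.00473543],
       [-0.41405101,  0.2585139 , -0.87277278],
       [ 0.74542808, -0.45397327, -0.48810373]]), 't': array([0.21466339, 0.22853728, 0.9784066 ])}
top {'intrinsics': array([[412.86394095,   0.        , 322.00914151],
       [  0.        , 412.86394095, 203.61066288],
       [  0.        ,   0.        ,   1.        ]]), 'D': array([-0.07688749,  0.        ,  0.        ,  0.        ,  0.        ]), 'R': array([[-2.17755546e-02, -9.99749687e-01, -5.13701236e-03],
       [-9.79923199e-01,  2.23616998e-02, -1.98117334e-01],
       [ 1.98182615e-01,  7.19762759e-04, -9.80164850e-01]]), 't': array([-0.02600875,  0.47147014,  1.10094706])}
```

View pics/s0.png

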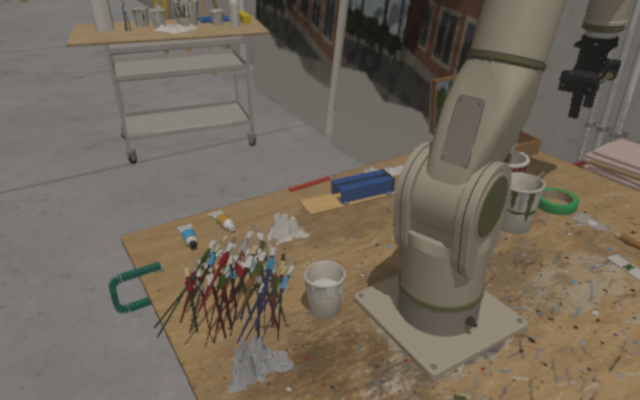

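View pics/t0.png

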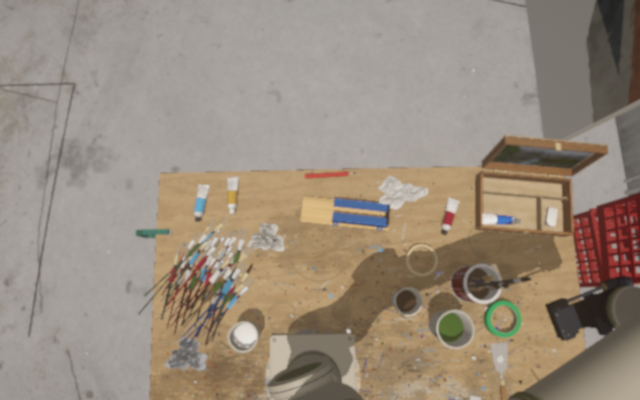

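The top view shows crimson at about (450,215), yellow at (232,195) and the sleeve at (360,212), with its apron and mouth to the left. I'll enlarge those areas.

```bash
python3 - <<'E'
from h import *
p=np.load('pics/t0.npz')['p'][:,:,::-1]
a=cv2.resize(p[170:240,185:265],None,fx=5,fy=5,interpolation=cv2.INTER_CUBIC)
b=cv2.resize(p[185:245,425:475],None,fx=6,fy=6,interpolation=cv2.INTER_CUBIC)[:350]
c=cv2.resize(p[185:240,290:400],None,fx=6,fy=4.5,interpolation=cv2.INTER_CUBIC)[:250,:700]
top=np.hstack([a,b]); c=np.pad(c,((0,0),(0,top.shape[1]-c.shape[1]),(0,0))) if c.shape[1]<top.shape[1] else c[:,:top.shape[1]]
cv2.imwrite('pics/c0.png',np.vstack([top,c]));print(a.shape,b.shape,c.shape)
E
```

```text
(350, 400, 3) (350, 300, 3) (248, 700, 3)
```

View pics/c0.png

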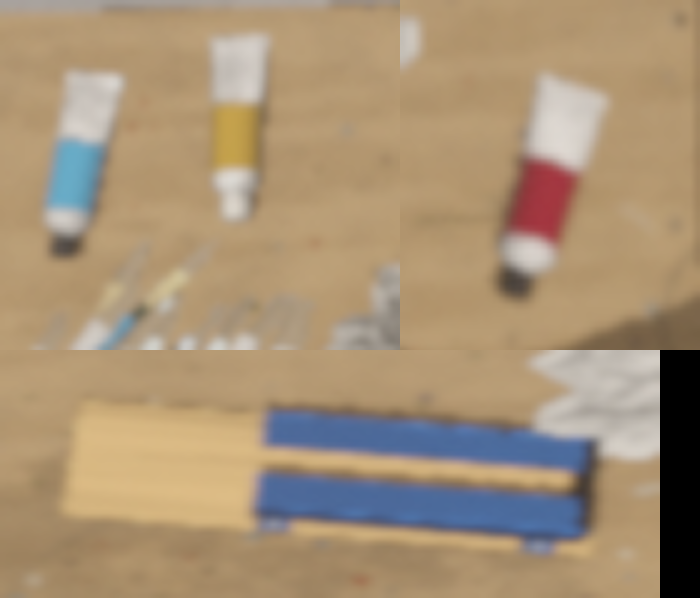

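```bash
cat >> h.py <<'E'
def ray(n,u,v,z):
    c=arm.calibration(n);R=np.array(c['R']);o=-R.T@np.array(c['t']);p=w(n,u,v,1.);d=p-o
    return o+d*(z-o[2])/d[2]
def tri(A,B):
    M=[];b=[]
    for n,u,v in(A,B):
        c=arm.calibration(n);R=np.array(c['R']);o=-R.T@np.array(c['t']);d=w(n,u,v,1.)-o;d/=np.linalg.norm(d)
        P=np.eye(3)-np.outer(d,d);M.append(P);b.append(P@o)
    return np.linalg.lstsq(np.vstack(M),np.hstack(b),rcond=None)[0]
def blob(p,lo,hi,box):
    h=cv2.cvtColor(np.ascontiguousarray(p),cv2.COLOR_RGB2HSV);m=cv2.inRange(h,np.array(lo),np.array(hi))
    q=np.zeros_like(m);x0,y0,x1,y1=box;q[y0:y1,x0:x1]=m[y0:y1,x0:x1];v,u=np.nonzero(q);return u,v
E
python3 - <<'E'
from h import *
np.set_printoptions(precision=4,suppress=True)
T=np.load('pics/t0.npz');S=np.load('pics/s0.npz')
def md(d,u,v,r=1): 
    q=d[int(v)-r:int(v)+r+1,int(u)-r:int(u)+r+1];q=q[q>0];return np.median(q)
for nm,c,t in(('yel',(232.2,213.6),(233,177.4)),('crim',(444,234.3),(453.7,199.2))):
    C=ray('top',*c,.013);E=ray('top',*t,.003);v=(E-C)[:2];print(nm,C,E,'len',np.linalg.norm(v),'mid',C[:2]+v*56/111,'yawdir',np.degrees(np.arctan2(v[1],v[0])))
for nm,lo,hi,bt,bs in(('yel',(15,130,100),(30,255,255),(222,185,245,206),(205,205,240,235)),('crim',(165,120,60),(180,255,255),(435,205,462,230),None)):
    u,v=blob(T['p'],lo,hi,bt);z=[w('top',a,b,T['d'][b,a]) for a,b in zip(u,v) if T['d'][b,a]>0]
    print(nm,len(u),u.mean(),v.mean(),'depth mean',np.mean(z,0),'zmax',np.percentile(np.array(z)[:,2],90))
    if bs:
        us,vs=blob(S['p'],lo,hi,bs);print('scene',len(us),us.mean(),vs.mean(),'tri',tri(('top',u.mean(),v.mean()),('scene',us.mean(),vs.mean())))
for nm,c,z in(('mF',(334.7,197.9),.047),('mN',(332.8,222.8),.047),('eF',(389.2,205),.047),('eN',(387.5,226.6),.047),('aF',(303.3,196.8),.006),('aN',(300.8,221.7),.006)):
    print(nm,ray('top',*c,z))
print('depth z roof',[w('top',u,v,md(T['d'],u,v)) for u,v in((345,202),(378,206),(340,219),(375,222),(315,208),(330,250),(260,200))])
u,v=blob(T['p'],(105,120,60),(125,255,255),(325,190,395,232));print(len(u));r=cv2.minAreaRect(np.stack([u,v],1).astype(np.float32));print(cv2.boxPoints(r))
E
```

```text
yel [0.4543 0.2214 0.013 ] [0.5643 0.2236 0.003 ] len 0.10999994588869183 mid [0.5098 0.2225] yawdir 1.1754033770427146
crim [ 0.3809 -0.3807  0.013 ] [ 0.484  -0.4205  0.003 ] len 0.11051374370036086 mid [ 0.4329 -0.4008] yawdir -21.064656495814493
yel 93 231.74193548387098 196.90322580645162 depth mean [0.5017 0.2221 0.0205] zmax 0.024696723131324223
scene 61 222.1639344262295 217.4262295081967 tri [0.5039 0.2252 0.0167]
crim 73 448.24657534246575 217.8082191780822 depth mean [ 0.4269 -0.3945  0.0202] zmax 0.023829763214712585
mF [ 0.4862 -0.0722  0.047 ]
mN [ 0.4162 -0.0651  0.047 ]
eF [ 0.4626 -0.2233  0.047 ]
eN [ 0.4021 -0.2154  0.047 ]
aF [0.5004 0.0172 0.006 ]
aN [0.4277 0.0253 0.006 ]
depth z roof [array([ 0.4742, -0.1007,  0.0455]), array([ 0.4606, -0.192 ,  0.0465]), array([ 0.4262, -0.0852,  0.0477]), array([ 0.4158, -0.1816,  0.0464]), array([ 0.4666, -0.016 ,  0.0061]), array([ 0.3457, -0.0562, -0.0011]), array([ 0.4954,  0.1439, -0.0014])]
574
[[333.7315 219.6014]
 [336.2433 199.0053]
 [387.4091 205.245 ]
 [384.8974 225.8411]]
```

```bash
python3 - <<'E'
from h import *
p=np.load('pics/s0.npz')['p'][:,:,::-1]
a=cv2.resize(p[160:220,290:420],None,fx=6,fy=6,interpolation=cv2.INTER_CUBIC)
cv2.imwrite('pics/c1.png',a)
E
```

```text
(no output)
```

View pics/c1.png

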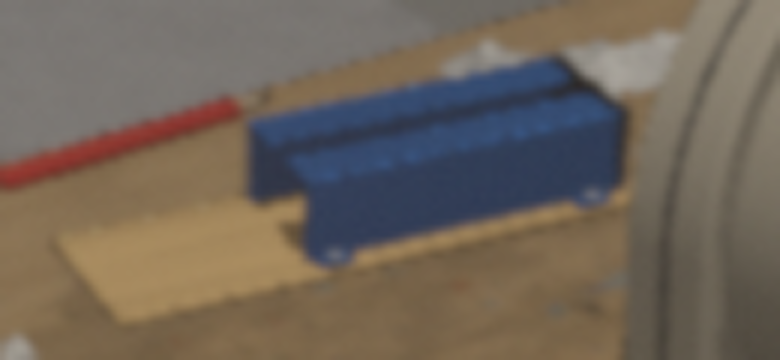

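```bash
cat >> h.py <<'E'
def plan(x,y,z,yaw):
    o=arm.get_obs();R=Rn.from_euler('xyz',o['tool_rot']);G=Rn.from_euler('xyz',[np.pi,0,np.radians(yaw)])
    rv=(R.inv()*G).as_rotvec();s=R.inv().apply(np.array([x,y,z])-o['tool_pos'])*1000
    print('turn',rv.round(3),'deg',np.degrees(np.linalg.norm(rv)).round(1),'shift',s.round(1));st()
def st():
    o=arm.get_obs();print('t',o['t'],'pos',o['tool_pos'].round(4),'rpy',np.degrees(o['tool_rot']).round(1),'q',np.array(o['qpos']).round(2),'F',np.array(o['force']).round(1),'w',round(o['width']*87,1),'gf',o['gripper_force'])
E
python3 - <<'E'
from h import *
np.set_printoptions(precision=3,suppress=True,linewidth=200)
for nm,c,z in(('mF',(331.7,180.3),.047),('mN',(341.3,190.5),.047),('aF',(299.5,199.7),.006),('aN',(310.8,213.7),.006)):print(nm,ray('scene',*c,z))
d=np.load('pics/t0.npz')['d']
P=np.array([w('top',u,v,d[v,u]) for v in range(150,400) for u in range(140,600) if d[v,u]>0])
for n,x0,x1,y0,y1 in(('box',.30,.55,-.60,-.40),('brush',.2,.60,.10,.34)):
    print(n)
    for x in np.arange(x1,x0,-.03):
        r=[]
        for y in np.arange(y1,y0,-.03):
            q=P[(P[:,0]<x)&(P[:,0]>x-.03)&(P[:,1]<y)&(P[:,1]>y-.03)];r.append(q[:,2].max() if len(q) else np.nan)
        print(x.round(2),np.array(r))
plan(.411,-.392,.20,159)
E
```

```text
mF [ 0.479 -0.069  0.047]
mN [ 0.42  -0.06   0.047]
aF [0.498 0.018 0.006]
aN [0.423 0.028 0.006]Traceback (most recent call last):
  File "<stdin>", line 5, in <module>
  File "h.py", line 8, in w
    c=arm.calibration(n);K=np.array(c['intrinsics']);D=np.array(c['D'])
ValueError: time passes only in moves, steps and waits
```

```bash
cat > /tmp/a.py <<'E'
import functools
E
sed -i 's/arm\.calibration(n)/cal(n)/g; 3a import functools\ncal=functools.lru_cache(None)(lambda n: arm.calibration(n))' h.py
python3 - <<'E'
from h import *
np.set_printoptions(precision=3,suppress=True,linewidth=200)
d=np.load('pics/t0.npz')['d']
P=np.array([w('top',u,v,d[v,u]) for v in range(150,400,2) for u in range(140,600,2) if d[v,u]>0])
for n,x0,x1,y0,y1 in(('box',.30,.55,-.60,-.40),('brush',.2,.60,.10,.34)):
    print(n,np.arange(y1,y0,-.03))
    for x in np.arange(x1,x0,-.03):
        r=[]
        for y in np.arange(y1,y0,-.03):
            q=P[(P[:,0]<x)&(P[:,0]>x-.03)&(P[:,1]<y)&(P[:,1]>y-.03)];r.append(q[:,2].max() if len(q) else np.nan)
        print(x.round(2),np.array(r))
plan(.411,-.392,.20,159)
E
```

```text
box [-0.4  -0.43 -0.46 -0.49 -0.52 -0.55 -0.58]
0.55 [0.004 0.005 0.046 0.053 0.057 0.056 0.05 ]
0.52 [0.004 0.003 0.055 0.038 0.035 0.035 0.031]
0.49 [0.013 0.005 0.053 0.007 0.009 0.006 0.031]
0.46 [0.02  0.003 0.052 0.017 0.015 0.008 0.009]
0.43 [0.019 0.003 0.051 0.018 0.026 0.032 0.03 ]
0.4 [0.003 0.004 0.052 0.05  0.053 0.054 0.052]
0.37 [0.004 0.005 0.006 0.005 0.001 0.002 0.002]
0.34 [0.004 0.004 0.004 0.006 0.004 0.006 0.005]
0.31 [0.119 0.12  0.117 0.005 0.005 0.005 0.003]
brush [0.34 0.31 0.28 0.25 0.22 0.19 0.16 0.13 0.1 ]
0.6 [0.006 0.002 0.003 0.003 0.001 0.001 0.004 0.003 0.004]
0.57 [0.004 0.006 0.004 0.012 0.012 0.003 0.003 0.003 0.003]
0.54 [0.013 0.01  0.002 0.021 0.022 0.004 0.003 0.004 0.005]
0.51 [0.027 0.02  0.005 0.028 0.021 0.005 0.004 0.002 0.003]
0.48 [0.026 0.019 0.003 0.031 0.026 0.002 0.004 0.006 0.005]
0.45 [0.021 0.011 0.023 0.025 0.006 0.005 0.011 0.006 0.003]
0.42 [0.013 0.043 0.042 0.019 0.046 0.04  0.041 0.052 0.007]
0.39 [0.043 0.044 0.048 0.042 0.042 0.036 0.058 0.064 0.045]
0.36 [0.048 0.046 0.048 0.049 0.043 0.032 0.021 0.018 0.016]
0.33 [0.046 0.048 0.042 0.047 0.047 0.049 0.003 0.003 0.003]
0.3 [0.047 0.048 0.049 0.048 0.048 0.046 0.004 0.004 0.003]
0.27 [0.045 0.044 0.048 0.05  0.051 0.024 0.004 0.004 0.002]
0.24 [0.041 0.043 0.045 0.047 0.028 0.022 0.003 0.001 0.005]
0.21 [0.043 0.042 0.044 0.034 0.024 0.002 0.003 0.004 0.003]
turn [-0.001 -0.001 -2.479] deg 142.1 shift [ 278.9 -129.9   41. ]
t 0.1 pos [ 0.182 -0.598  0.241] rpy [-179.9    0.    16.9] q [ 1.25  0.33 -0.06  1.46  0.02  1.35 -0.09] F [ 0.1 -0.1 -0.5] w 87.1 gf 0.0
```

Request:
servo_tool(
  moves=[
    [[0, 0, -0.12], [20, -5, -38], 1],
    [[0, 0, -0.24], [50, -18, -60], 1],
    [[0, 0, -0.36], [85, -35, -60], 1],
    [[0, 0, -0.48], [118, -52, -60], 1],
    [[0, 0, -0.6], [150, -70, -60], 1],
  ],
)

```text
t: 0.52
tool_pos: [0.3065, -0.4858, 0.3016]
tool_rot: [3.141, 0.0, 0.902]
force: [0.2, -0.4, 0.0]
width: 0.999
gripper_force: 0.0
```

Request:
servo_tool(
  moves=[
    [[0, 0, -0.12], [0, 0, 0], 1],
    [[0, 0, -0.24], [0, 0, 0], 1],
    [[0, 0, -0.36], [0, 0, 0], 1],
    [[0, 0, -0.48], [0, 0, 0], 1],
    [[0, 0, -0.6], [0, 0, 0], 1],
  ],
)

```text
t: 0.93
tool_pos: [0.3052, -0.487, 0.3012]
tool_rot: [-3.141, -0.001, 1.502]
force: [0.2, -0.9, 0.4]
width: 1.002
gripper_force: 0.0
```

Request:
servo_tool(
  moves=[
    [[0, 0, -0.12], [0, 0, 0], 1],
    [[0, 0, -0.24], [0, 0, 0], 1],
    [[0, 0, -0.36], [0, 0, 0], 1],
    [[0, 0, -0.48], [0, 0, 0], 1],
    [[0, 0, -0.6], [0, 0, 0], 1],
  ],
)

```text
t: 1.35
tool_pos: [0.3051, -0.4871, 0.3011]
tool_rot: [-3.142, -0.001, 2.102]
force: [-0.9, -0.9, -0.2]
width: 1.001
gripper_force: 0.0
```

```bash
python3 -c "
from h import *
plan(.4124,-.3929,.12,159)"
```

```text
turn [ 0.    -0.001 -0.673] deg 38.6 shift [ 26.8 140.2 181.2]
t 1.35 pos [ 0.3051 -0.4871  0.3011] rpy [-180.    -0.   120.4] q [ 1.22  0.22 -0.34  1.49  0.07  1.45  1.41] F [-0.9 -0.9 -0.2] w 87.1 gf 0.0
```

Request:
servo_tool(
  moves=[
    [[0, 0, -0.12], [7, 35, 10], 1],
    [[0, 0, -0.24], [14, 72, 25], 1],
    [[0, 0, -0.36], [20, 108, 40], 1],
    [[0, 0, -0.48], [27, 140, 60], 1],
    [[0, 0, -0.6], [27, 140, 95], 1],
  ],
)

```text
t: 1.77
tool_pos: [0.4199, -0.3881, 0.2086]
tool_rot: [3.14, 0.006, 2.711]
force: [0.8, -0.5, 0.1]
width: 1.002
gripper_force: 0.0
```

Request:
servo_tool(
  moves=[
    [[0, 0, -0.07], [0, 0, 35], 1],
    [[0, 0, -0.07], [0, 0, 70], 1],
    [[0, 0, -0.07], [0, 0, 86], 1],
    [[0, 0, -0.07], [0, 0, 86], 1],
  ],
)

```text
t: 2.1
tool_pos: [0.4107, -0.3919, 0.116]
tool_rot: [3.139, -0.007, 2.766]
force: [-0.9, -0.1, 0.6]
width: 0.999
gripper_force: 0.0
```

```bash
python3 -c "
from h import *
grab('top','t1');grab('scene','s1')
plan(.4124,-.3929,.022,159)
p=np.load('pics/t1.npz')['p'][:,:,::-1]
cv2.imwrite('pics/c2.png',cv2.resize(p[180:260,390:500],None,fx=6,fy=6,interpolation=cv2.INTER_CUBIC))"
```

```text
turn [ 0.    -0.    -0.009] deg 0.5 shift [ 0.7  0.4 98.8]
t 2.2 pos [ 0.4129 -0.3936  0.1208] rpy [180.   -0.  158.5] q [ 1.09  0.35 -0.49  1.73  0.18  1.1   1.74] F [ 0.4 -0.1  0.6] w 87.3 gf 0.0
```

View pics/c2.png

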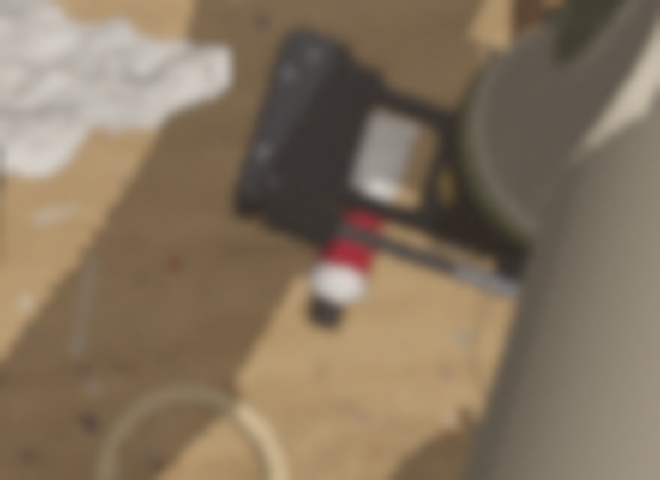

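The gripper sits straddling the tube, lined up with its axis. The offset along the tube is camera parallax. Descending.

Request:
servo_tool(
  moves=[
    [[0, 0, -0.01], [0.5, 0.5, 30], 1],
    [[0, 0, -0.01], [0.5, 0.5, 60], 1],
    [[0, 0, -0.01], [0.5, 0.5, 82], 1],
    [[0, 0, -0.01], [0.5, 0.5, 94], 1],
    [[0, 0, -0.01], [0.5, 0.5, 98.5], 1],
  ],
)

```text
t: 2.62
tool_pos: [0.4127, -0.3931, 0.0218]
tool_rot: [3.142, -0.0, 2.776]
force: [-0.8, 0.2, 0.1]
width: 0.998
gripper_force: 0.0
```

Request:
servo_tool(
  moves=[
    [[0, 0, 0], [0, 0, 0], 0.6],
    [[0, 0, 0], [0, 0, 0], 0.4],
    [[0, 0, 0], [0, 0, 0], 0.2],
    [[0, 0, 0], [0, 0, 0], 0.2],
    [[0, 0, 0], [0, 0, 0], 0.2],
  ],
  force=25,
)

```text
t: 3.03
tool_pos: [0.4131, -0.3935, 0.0231]
tool_rot: [-3.141, 0.001, 2.776]
force: [-0.1, 0.6, 0.5]
width: 0.705
gripper_force: 0.0
```

Request:
servo_tool(
  moves=[
    [[0, 0, 0], [0, 0, 0], 0.2],
    [[0, 0, 0], [0, 0, 0], 0.2],
    [[0, 0, 0], [0, 0, 0], 0.2],
  ],
  force=25,
)

```text
t: 3.28
tool_pos: [0.4126, -0.393, 0.0222]
tool_rot: [-3.141, 0.0, 2.776]
force: [-1.0, 0.0, -0.3]
width: 0.476
gripper_force: 0.0
```

Request:
servo_tool(
  moves=[
    [[0, 0, 0], [0, 0, 0], 0.15],
    [[0, 0, 0], [0, 0, 0], 0.15],
    [[0, 0, 0], [0, 0, 0], 0.15],
    [[0, 0, 0], [0, 0, 0], 0.15],
    [[0, 0, 0], [0, 0, 0], 0.15],
  ],
  force=25,
)

```text
t: 3.7
tool_pos: [0.4126, -0.393, 0.022]
tool_rot: [3.142, -0.0, 2.776]
force: [0.3, 0.6, 0.9]
width: 0.3
gripper_force: 25.0
```

```bash
python3 -c "
from h import *
st()"
```

```text
t 3.7 pos [ 0.4126 -0.393   0.022 ] rpy [180.  -0. 159.] q [ 1.06  0.48 -0.46  1.8   0.26  0.92  1.69] F [0.3 0.6 0.9] w 26.1 gf 24.981075975176736
```

Request:
servo_tool(
  moves=[
    [[0, 0, 0], [0, 0, -20], 0.15],
    [[0, 0, 0], [0, 0, -55], 0.15],
    [[0, 0, 0], [0, 0, -90], 0.15],
    [[0, 0, 0.08], [5, 20, -100], 0.15],
    [[0, 0, 0.2], [14, 55, -100], 0.15],
  ],
)

```text
t: 4.12
tool_pos: [0.4197, -0.3407, 0.1255]
tool_rot: [-3.14, 0.006, 2.567]
force: [0.7, -0.4, -1.2]
width: 0.302
gripper_force: 25.0
```

Request:
servo_tool(
  moves=[
    [[0, 0, 0.12], [3, 35, 0], 0.15],
    [[0, 0, 0.24], [5, 70, 0], 0.15],
    [[0, 0, 0.36], [7, 105, 0], 0.15],
    [[0, 0, 0.48], [9, 140, 0], 0.15],
    [[0, 0, 0.56], [10, 170, 0], 0.15],
  ],
)

```text
t: 4.53
tool_pos: [0.5025, -0.1859, 0.1222]
tool_rot: [3.142, 0.0, 2.01]
force: [0.4, -0.2, -0.9]
width: 0.3
gripper_force: 25.0
```

```bash
python3 -c "
from h import *
plan(.4615,.0203,.12,82.8)"
```

```text
turn [0.    0.    0.565] deg 32.4 shift [204.1  50.6   2.1]
t 4.5333 pos [ 0.5025 -0.1859  0.1222] rpy [180.    0.  115.2] q [ 0.72  0.28 -0.52  1.82  0.16  1.08  0.59] F [ 0.4 -0.2 -0.9] w 26.1 gf 24.972202025257957
```

Request:
servo_tool(
  moves=[
    [[0, 0, 0.12], [39, 10, 0], 0.15],
    [[0, 0, 0.24], [78, 20, 0], 0.15],
    [[0, 0, 0.36], [117, 30, 0], 0.15],
    [[0, 0, 0.48], [156, 40, 0], 0.15],
    [[0, 0, 0.565], [195, 48, 2], 0.15],
  ],
)

```text
t: 4.95
tool_pos: [0.4614, 0.0091, 0.1204]
tool_rot: [3.14, 0.0, 1.444]
force: [-0.1, -0.2, -0.5]
width: 0.303
gripper_force: 25.0
```

```bash
python3 -c "
from h import *
plan(.4615,.0203,.029,82.8)"
```

```text
turn [ 0.001  0.    -0.001] deg 0.1 shift [11.2 -1.4 91.4]
t 4.95 pos [0.4614 0.0091 0.1204] rpy [179.9   0.   82.8] q [ 0.46  0.13 -0.61  2.    0.09  1.04 -0.31] F [-0.1 -0.2 -0.5] w 26.3 gf 24.971723895860123
```

Request:
servo_tool(
  moves=[
    [[0, 0, 0], [11, -1, 0], 0.15],
    [[0, 0, 0], [11, -1, 30], 0.15],
    [[0, 0, 0], [11, -1, 60], 0.15],
    [[0, 0, 0], [11, -1, 82], 0.15],
    [[0, 0, 0], [11, -1, 90], 0.15],
  ],
)

```text
t: 5.37
tool_pos: [0.4599, 0.0188, 0.0274]
tool_rot: [-3.137, 0.0, 1.451]
force: [-13.4, 1.4, 30.0]
width: 0.301
gripper_force: 25.0
```

```bash
python3 -c "
from h import *
a,_=grab('top','t2');b,_=grab('scene','s2');st()
A=cv2.resize(a[180:250,285:400],None,fx=6,fy=4,interpolation=cv2.INTER_CUBIC)
B=cv2.resize(b[155:225,285:400],None,fx=6,fy=4,interpolation=cv2.INTER_CUBIC)
cv2.imwrite('pics/c3.png',np.vstack([A,B])[:,:,::-1])"
```

```text
t 5.4667 pos [0.4611 0.019  0.0292] rpy [-179.9   -0.    83.1] q [ 0.41  0.28 -0.59  2.06  0.21  0.85 -0.43] F [-0.3  0.1 -1. ] w 26.6 gf 24.982630136510124
```

View pics/c3.png

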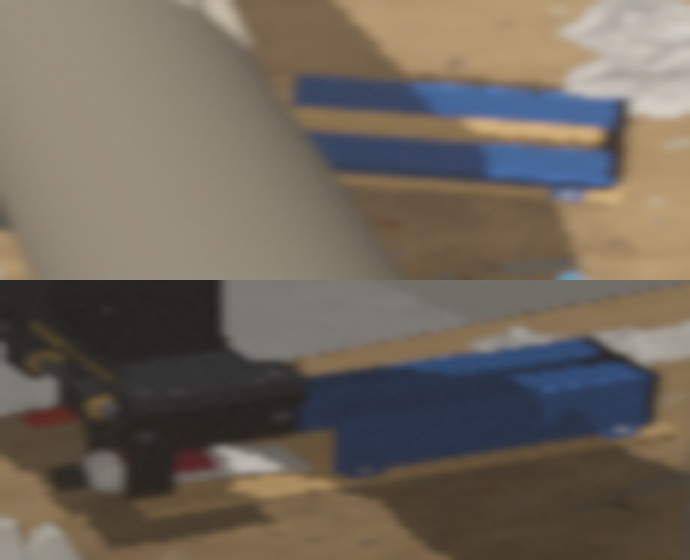

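The crimson tube is held in front of the mouth, tail facing in, over the apron. Feeding it in.

Request:
servo_tool(
  moves=[
    [[0, 0, 0], [-8, 0, 0], 0.15],
    [[0, 0, 0], [-18, 0, 0], 0.15],
    [[0, 0, 0], [-28, 0, 0], 0.15],
    [[0, 0, 0], [-38, 0, 0], 0.15],
    [[0, 0, 0], [-45, 0, 0], 0.15],
  ],
)

```text
t: 5.88
tool_pos: [0.4566, -0.0281, 0.0306]
tool_rot: [3.141, 0.001, 1.449]
force: [0.9, -0.0, -0.7]
width: 0.297
gripper_force: 25.0
```

Request:
servo_tool(
  moves=[
    [[0, 0, 0], [-6, 0, 0.5], 0.15],
    [[0, 0, 0], [-12, 0, 1], 0.15],
    [[0, 0, 0], [-18, 0, 1], 0.15],
    [[0, 0, 0], [-22, 0, 1], 0.15],
    [[0, 0, 0], [-22, 0, 1], 0.15],
  ],
)

```text
t: 6.3
tool_pos: [0.4538, -0.0486, 0.029]
tool_rot: [-3.141, 0.0, 1.45]
force: [-1.3, -0.4, -1.2]
width: 0.302
gripper_force: 25.0
```

```bash
python3 -c "
from h import *
a,_=grab('top','t3');b,_=grab('scene','s3');st()
B=cv2.resize(b[155:225,285:400],None,fx=6,fy=6,interpolation=cv2.INTER_CUBIC)
cv2.imwrite('pics/c4.png',B[:,:,::-1])"
```

```text
t 6.4 pos [ 0.4539 -0.0476  0.0291] rpy [180.   -0.   83.1] q [ 0.52  0.27 -0.56  2.08  0.19  0.84 -0.27] F [-0.5  0.6 -0.7] w 26.3 gf 24.98266495196731
```

View pics/c4.png

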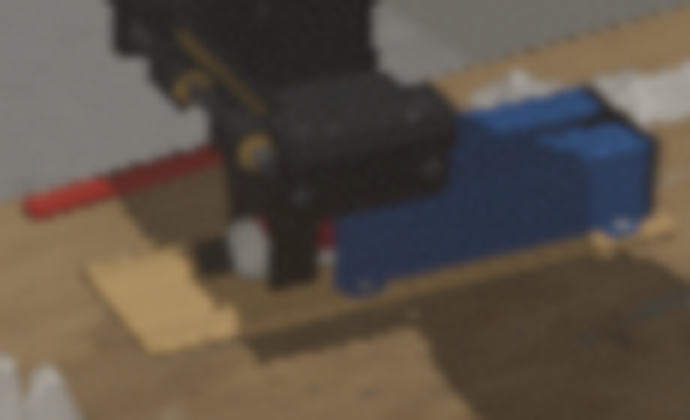

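Request:
servo_tool(
  moves=[
    [[0, 0, 0], [0, 0, 0.5], 0.35],
    [[0, 0, 0], [0, 0, 0.5], 0.6],
    [[0, 0, 0], [0, 0, 0.5], 0.6],
    [[0, 0, 0], [0, 0, 0.5], 0.6],
    [[0, 0, 0], [0, 0, 0.5], 0.6],
  ],
)

```text
t: 6.82
tool_pos: [0.4539, -0.0476, 0.0286]
tool_rot: [3.141, 0.0, 1.451]
force: [-0.3, -0.1, 0.8]
width: 0.554
gripper_force: 0.0
```

Request:
servo_tool(
  moves=[
    [[0, 0, 0], [0, 0, -5], 0.65],
    [[0, 0, 0], [0, 0, -25], 0.65],
    [[0, 0, 0], [0, 0, -60], 0.65],
    [[0, 0, 0], [0, 0, -100], 0.65],
    [[0, 0, -0.1], [10, 0, -110], 0.65],
  ],
)

```text
t: 7.23
tool_pos: [0.4574, -0.039, 0.1441]
tool_rot: [3.135, 0.002, 1.548]
force: [0.5, -0.3, -0.3]
width: 0.651
gripper_force: 0.0
```

```bash
python3 -c "
from h import *
plan(.488,.222,.13,181.2)"
```

```text
turn [ 0.004  0.006 -1.615] deg 92.5 shift [261.6  24.5  13.9]
t 7.2333 pos [ 0.4574 -0.039   0.1441] rpy [1.796e+02 1.000e-01 8.870e+01] q [ 0.57  0.09 -0.6   1.98  0.06  1.08 -0.08] F [ 0.5 -0.3 -0.3] w 56.6 gf 0.0
```

Request:
servo_tool(
  moves=[
    [[0, 0, -0.12], [35, 3, 0], 0.65],
    [[0, 0, -0.24], [70, 6, 0], 0.65],
    [[0, 0, -0.36], [105, 9, 0], 0.65],
    [[0, 0, -0.48], [140, 12, 0], 0.65],
    [[0, 0, -0.6], [175, 16, 0], 0.65],
  ],
)

```text
t: 7.65
tool_pos: [0.4745, 0.1385, 0.1392]
tool_rot: [3.141, 0.001, 2.156]
force: [0.1, -0.1, 0.3]
width: 0.654
gripper_force: 0.0
```

Request:
servo_tool(
  moves=[
    [[0, 0, -0.12], [20, 10, 0], 0.65],
    [[0, 0, -0.24], [40, 20, 0], 0.65],
    [[0, 0, -0.36], [60, 32, 0], 0.65],
    [[0, 0, -0.48], [70, 50, 0], 0.65],
    [[0, 0, -0.6], [70, 55, 0], 0.65],
  ],
)

```text
t: 8.07
tool_pos: [0.482, 0.2292, 0.1394]
tool_rot: [3.14, 0.0, 2.76]
force: [-0.2, -0.8, 0.5]
width: 0.648
gripper_force: 0.0
```

Request:
servo_tool(
  moves=[
    [[0, 0, -0.12], [0, 0, 0], 0.65],
    [[0, 0, -0.24], [0, 0, 0], 0.65],
    [[0, 0, -0.36], [0, 0, 0], 0.65],
    [[0, 0, -0.41], [0, 0, 0], 0.65],
    [[0, 0, -0.41], [0, 0, 0], 0.65],
  ],
)

```text
t: 8.48
tool_pos: [0.4822, 0.2255, 0.1388]
tool_rot: [-3.142, -0.0, -3.12]
force: [0.1, 0.7, 0.4]
width: 0.65
gripper_force: 0.0
```

```bash
python3 -c "
from h import *
plan(.488,.223,.022,181.2)"
```

```text
turn [-0.    -0.     0.001] deg 0.0 shift [ -5.7  -2.6 116.8]
t 8.4833 pos [0.4822 0.2255 0.1388] rpy [-180.    -0.  -178.8] q [ 0.3   0.37 -0.96  1.79  0.33  1.15  0.82] F [0.1 0.7 0.4] w 56.6 gf 0.0
```

Request:
servo_tool(
  moves=[
    [[0, 0, 0], [-5.5, -2.5, 25], 0.65],
    [[0, 0, 0], [-5.5, -2.5, 55], 0.65],
    [[0, 0, 0], [-5.5, -2.5, 85], 0.65],
    [[0, 0, 0], [-5.5, -2.5, 105], 0.65],
    [[0, 0, 0], [-5.5, -2.5, 113], 0.65],
  ],
)

```text
t: 8.9
tool_pos: [0.4863, 0.2222, 0.023]
tool_rot: [-3.14, -0.004, -3.125]
force: [-0.7, -0.2, -0.3]
width: 0.646
gripper_force: 0.0
```

Request:
servo_tool(
  moves=[
    [[0, 0, 0], [0, 0, 3.5], 0.65],
    [[0, 0, 0], [0, 0, 3.5], 0.4],
    [[0, 0, 0], [0, 0, 3.5], 0.15],
    [[0, 0, 0], [0, 0, 3.5], 0.15],
    [[0, 0, 0], [0, 0, 3.5], 0.15],
  ],
  force=30,
)

```text
t: 9.32
tool_pos: [0.4885, 0.2234, 0.0232]
tool_rot: [3.141, 0.002, -3.123]
force: [-0.2, -0.2, 0.1]
width: 0.429
gripper_force: 0.0
```

Request:
servo_tool(
  moves=[
    [[0, 0, 0], [0, 0, 0], 0.15],
    [[0, 0, 0], [0, 0, 0], 0.15],
    [[0, 0, 0], [0, 0, 0], 0.15],
    [[0, 0, 0], [0, 0, 0], 0.15],
  ],
  force=30,
)

```text
t: 9.65
tool_pos: [0.4882, 0.2232, 0.0226]
tool_rot: [-3.141, 0.001, -3.123]
force: [0.2, -1.6, 5.9]
width: 0.306
gripper_force: 29.9
```

```bash
python3 -c "
from h import *
st()"
```

```text
t 9.65 pos [0.4882 0.2232 0.0226] rpy [-1.800e+02  1.000e-01 -1.789e+02] q [ 0.2   0.53 -0.86  1.87  0.49  0.96  0.71] F [ 0.2 -1.6  5.9] w 26.6 gf 29.878499780752463
```

Request:
servo_tool(
  moves=[
    [[0, 0, 0], [0, 0, -20], 0.15],
    [[0, 0, 0], [0, 0, -55], 0.15],
    [[0, 0, 0.05], [0, -5, -85], 0.15],
    [[0, 0, 0.17], [0, -15, -100], 0.15],
    [[0, 0, 0.29], [0, -25, -100], 0.15],
  ],
)

```text
t: 10.07
tool_pos: [0.4897, 0.1992, 0.1256]
tool_rot: [3.139, 0.004, 2.866]
force: [0.7, 0.1, -0.7]
width: 0.303
gripper_force: 29.9
```

Request:
servo_tool(
  moves=[
    [[0, 0, 0.12], [0, -20, 0], 0.15],
    [[0, 0, 0.24], [0, -40, 0], 0.15],
    [[0, 0, 0.36], [0, -60, 0], 0.15],
    [[0, 0, 0.48], [0, -70, 0], 0.15],
    [[0, 0, 0.6], [0, -80, 0], 0.15],
  ],
)

```text
t: 10.48
tool_pos: [0.4665, 0.1198, 0.122]
tool_rot: [-3.141, 0.0, 2.264]
force: [0.8, 0.2, -0.6]
width: 0.301
gripper_force: 29.9
```

Request:
servo_tool(
  moves=[
    [[0, 0, 0.12], [0, 0, 0], 0.15],
    [[0, 0, 0.24], [0, 0, 0], 0.15],
    [[0, 0, 0.36], [0, 0, 0], 0.15],
    [[0, 0, 0.48], [0, 0, 0], 0.15],
    [[0, 0, 0.6], [0, 0, 0], 0.15],
  ],
)

```text
t: 10.9
tool_pos: [0.4667, 0.1211, 0.122]
tool_rot: [-3.141, 0.0, 1.665]
force: [0.6, -1.0, -0.1]
width: 0.301
gripper_force: 29.9
```

```bash
python3 -c "
from h import *
plan(.4687,.0745,.05,83.1)"
```

```text
turn [-0.     0.     0.215] deg 12.3 shift [-46.5  -2.3  72. ]
t 10.9 pos [0.4667 0.1211 0.122 ] rpy [-180.     0.    95.4] q [ 0.33  0.2  -0.73  1.94  0.15  1.06 -0.37] F [ 0.6 -1.  -0.1] w 26.2 gf 29.854850552219432
```

Request:
servo_tool(
  moves=[
    [[0, 0, 0.12], [-20, -1, 0], 0.15],
    [[0, 0, 0.215], [-42, -2, 20], 0.15],
    [[0, 0, 0.215], [-42, -2, 50], 0.15],
    [[0, 0, 0.215], [-42, -2, 75], 0.15],
    [[0, 0, 0.215], [-42, -2, 87], 0.15],
  ],
)

```text
t: 11.32
tool_pos: [0.4673, 0.0784, 0.0324]
tool_rot: [-3.138, 0.001, 1.455]
force: [-0.5, -0.4, -0.9]
width: 0.3
gripper_force: 29.9
```

```bash
python3 -c "
from h import *
a,_=grab('top','t4');b,_=grab('scene','s4');plan(.4687,.0745,.0288,83.1)
B=cv2.resize(b[145:225,245:375],None,fx=6,fy=6,interpolation=cv2.INTER_CUBIC)
cv2.imwrite('pics/c5.png',B[:,:,::-1])"
```

```text
turn [-0.004  0.     0.006] deg 0.4 shift [-4.5  1.7  4.7]
t 11.4167 pos [0.4675 0.0792 0.0335] rpy [-179.8    0.    83.4] q [ 0.33  0.31 -0.65  2.03  0.24  0.88 -0.57] F [-0.5 -0.1  0.7] w 26.2 gf 29.86135229235515
```

View pics/c5.png

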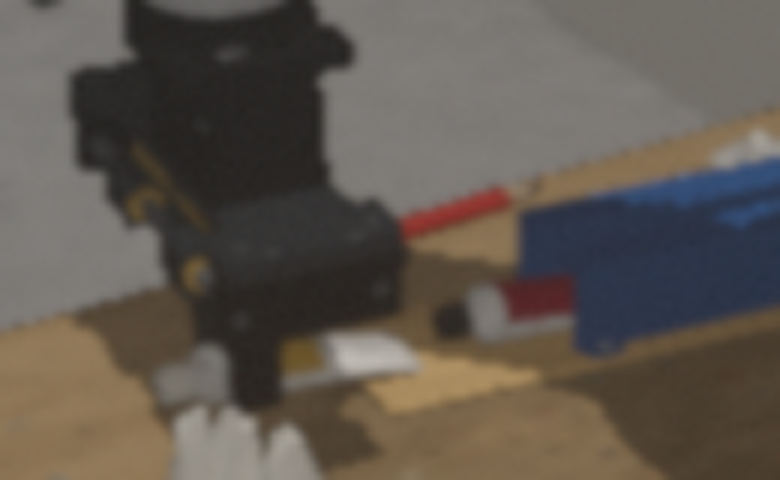

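```bash
python3 -c "
from h import *
for n,u,v,z in(('ytailnear',418,368,.012),('ytailfar',400,340,.012),('ccapL',438,322,.019),('ccapR',470,322,.019),('capbottom',458,340,.012),('mouthN',578,345,.006)): print(n,ray('scene',245+u/6,145+v/6,z).round(4))
"
```

```text
ytailnear [0.4395 0.0068 0.012 ]
ytailfar [0.4636 0.0015 0.012 ]
ccapL [ 0.4578 -0.0141  0.019 ]
ccapR [ 0.4505 -0.0256  0.019 ]
capbottom [ 0.4505 -0.0196  0.012 ]
mouthN [ 0.4284 -0.0664  0.006 ]
```

```bash
python3 -c "
from h import *
np.set_printoptions(precision=1,suppress=True,linewidth=160)
for f in('s4',):
    d=np.load('pics/'+f+'.npz');D=d['d'];p=d['p']
    s=np.array([.125,.992]);n=np.array([.992,-.125]);m=np.array([.4505,-.067])
    P=[]
    for v in range(160,222):
        for u in range(285,350):
            if D[v,u]>0:
                X=w('scene',u,v,D[v,u]);q=X[:2]-m;P.append([q@s*1000,q@n*1000,X[2]*1000])
    P=np.array(P)
    for a in range(-20,125,5):
        q=P[(P[:,0]>a)&(P[:,0]<a+5)&(abs(P[:,1])<45)&(P[:,2]<60)]; q=q[q[:,1].argsort()]
        print(a,[tuple(x) for x in q[:,1:].round().astype(int)][:40])
" | sed 's/np.int64(\(-\?[0-9]*\))/\1/g'
```

```text
-20 [(-40, -1), (-35, 7), (-34, 4), (-33, 7), (-33, 0), (-32, 0), (-31, 41), (-31, 8), (-30, 11), (-30, 34), (-29, 46), (-29, 25), (-29, 40), (-29, 31), (-28, 10), (-28, 48), (-28, 21), (-27, 42), (-27, 31), (-27, 6), (-27, 18), (-27, 42), (-27, 7), (-27, 16), (-27, 15), (-27, 27), (-26, 21), (-26, 11), (-25, 35), (-24, 34), (-23, 48), (-23, 43), (-23, 17), (-22, 13), (-21, 45), (-21, 48), (-19, 46), (-16, 48), (-9, 45), (-9, 44)]
-15 [(-45, 0), (-45, 3), (-43, -2), (-41, 2), (-36, 0), (-35, 5), (-35, 9), (-35, 6), (-34, 2), (-33, 14), (-31, -2), (-31, 27), (-30, 48), (-30, 15), (-30, 14), (-29, 20), (-29, 24), (-29, 29), (-28, 29), (-28, 34), (-28, 49), (-28, 40), (-28, 32), (-27, 25), (-27, 26), (-26, 22), (-26, 1), (-26, 36), (-26, 39), (-26, 34), (-26, 28), (-25, 16), (-25, 19), (-25, 30), (-25, 10), (-24, 32), (-22, 46), (-19, 48), (-18, 47), (-12, 47)]
-10 [(-41, -1), (-39, 0), (-39, 0), (-37, 0), (-36, 1), (-36, 13), (-35, 7), (-34, 9), (-33, 0), (-32, 46), (-32, 9), (-32, 3), (-31, 11), (-29, 19), (-29, 34), (-29, 15), (-28, 28), (-28, 44), (-28, 42), (-28, 9), (-27, 47), (-2
[... 9096 characters left out ...]
2), (-34, 2), (-33, 0), (-32, -1), (-26, -2), (-23, 0), (-21, 2), (-18, 20), (-18, 0), (-17, 17), (-17, 22), (-16, 19), (-15, 2), (-15, 22), (-14, 25), (-13, 16), (-13, 21), (-12, 23), (-11, 0), (-11, 28), (-11, 28), (-10, 24), (-9, 24), (-7, 30), (-6, -1), (-4, 2), (-4, 27), (-3, 30), (-3, 29), (-2, 0), (1, 1), (2, 1)]
120 [(-45, -1), (-41, -1), (-40, 2), (-39, -1), (-38, 1), (-38, 0), (-34, 2), (-30, 0), (-28, 0), (-26, 0), (-23, 1), (-18, -2), (-17, 24), (-17, 1), (-16, 0), (-15, 20), (-15, 26), (-15, 17), (-14, 19), (-12, 22), (-12, 25), (-12, 27), (-11, 12), (-11, 27), (-10, 0), (-9, 28), (-9, -1), (-8, 1), (-7, 27), (-7, 30), (-5, 0), (-5, 0), (-3, 28), (0, 0), (0, 0), (5, 0), (7, -1)]
```

Depth puts the sleeve centre about 4 mm further to tool +y than the yellow tail. I'll correct that, lower onto the apron, then push.

Request:
servo_tool(
  moves=[
    [[0, 0, 0.005], [0, 2, 1], 0.15],
    [[0, 0, 0.005], [0, 4, 2.5], 0.15],
    [[0, 0, 0.005], [0, 4, 4], 0.15],
    [[0, 0, 0.005], [0, 4, 4.5], 0.15],
  ],
)

```text
t: 11.75
tool_pos: [0.4738, 0.0787, 0.0314]
tool_rot: [3.14, -0.0, 1.451]
force: [0.1, 0.8, -0.5]
width: 0.3
gripper_force: 29.9
```

Request:
servo_tool(
  moves=[
    [[0, 0, 0], [-5, 0, 0], 0.15],
    [[0, 0, 0], [-12, 0, 0], 0.15],
    [[0, 0, 0], [-19, 0, 0], 0.15],
    [[0, 0, 0], [-26, 0, 0], 0.15],
    [[0, 0, 0], [-32, 0, 0], 0.15],
  ],
)

```text
t: 12.17
tool_pos: [0.4691, 0.0456, 0.0306]
tool_rot: [3.142, 0.0, 1.45]
force: [-0.5, -0.1, -1.3]
width: 0.302
gripper_force: 29.9
```

```bash
python3 -c "
from h import *
st();b,_=grab('scene','s5')
B=cv2.resize(b[145:225,245:375],None,fx=6,fy=6,interpolation=cv2.INTER_CUBIC)
cv2.imwrite('pics/c6.png',B[:,:,::-1])"
```

```text
t 12.1667 pos [0.4691 0.0456 0.0306] rpy [180.    0.   83.1] q [ 0.38  0.31 -0.63  2.04  0.24  0.86 -0.5 ] F [-0.5 -0.1 -1.3] w 26.3 gf 29.863906060927548
```

View pics/c6.png

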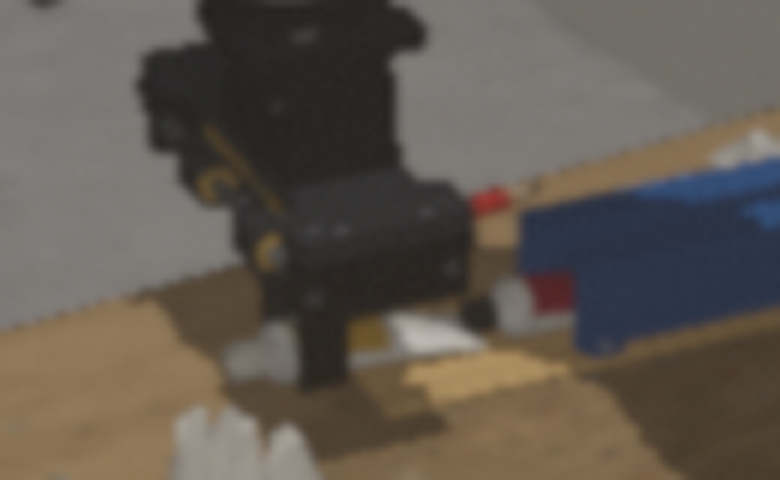

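Crimson has already moved about 10 mm, so the tail caught the cap slightly high. I'll back off, lower, and push again.

Request:
servo_tool(
  moves=[
    [[0, 0, 0], [8, 0, 0], 0.15],
    [[0, 0, 0], [14, 0, 0.8], 0.15],
    [[0, 0, 0], [14, 0, 1.7], 0.15],
    [[0, 0, 0], [10, 0, 1.7], 0.15],
    [[0, 0, 0], [6, 0, 1.7], 0.15],
  ],
)

```text
t: 12.63
tool_pos: [0.4698, 0.0531, 0.0288]
tool_rot: [-3.141, -0.0, 1.452]
force: [0.6, -0.4, -0.3]
width: 0.302
gripper_force: 29.9
```

Request:
servo_tool(
  moves=[
    [[0, 0, 0], [-5, 0, 0], 0.15],
    [[0, 0, 0], [-10, 0, 0], 0.15],
    [[0, 0, 0], [-16, 0, 0], 0.15],
    [[0, 0, 0], [-22, 0, 0], 0.15],
    [[0, 0, 0], [-28, 0, 0], 0.15],
  ],
)

```text
t: 13.05
tool_pos: [0.4665, 0.0241, 0.0289]
tool_rot: [3.142, 0.0, 1.45]
force: [-0.7, 0.2, -1.1]
width: 0.302
gripper_force: 29.9
```

```bash
python3 -c "
from h import *
b,_=grab('scene','s6')
st();
B=cv2.resize(b[145:225,245:375],None,fx=6,fy=6,interpolation=cv2.INTER_CUBIC)
cv2.imwrite('pics/c7.png',B[:,:,::-1])"
```

```text
t 13.1 pos [0.4663 0.0229 0.0288] rpy [-180.    0.   83.] q [ 0.42  0.3  -0.62  2.05  0.23  0.86 -0.45] F [ 0.4 -1.  -1.4] w 26.0 gf 29.8596186118084
```

View pics/c7.png

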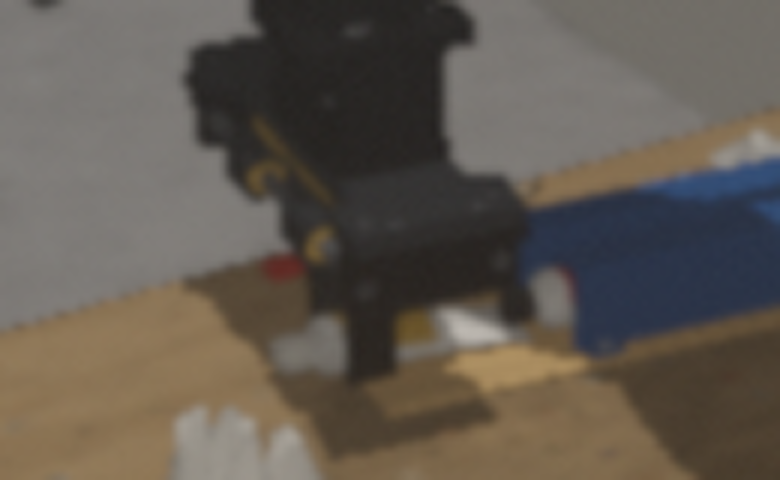

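Request:
servo_tool(
  moves=[
    [[0, 0, 0], [-6, 0, 0], 0.15],
    [[0, 0, 0], [-12, 0, 0], 0.15],
    [[0, 0, 0], [-18, 0, 0], 0.15],
    [[0, 0, 0], [-24, 0, 0], 0.15],
    [[0, 0, 0], [-30, 0, 0], 0.15],
  ],
)

```text
t: 13.52
tool_pos: [0.4629, -0.0054, 0.0289]
tool_rot: [3.142, 0.0, 1.451]
force: [0.2, 0.5, -0.9]
width: 0.299
gripper_force: 29.9
```

Request:
servo_tool(
  moves=[
    [[0, 0, 0], [-5, 0, 0], 0.15],
    [[0, 0, 0], [-10, 0, 0], 0.15],
    [[0, 0, 0], [-15, 0, 0], 0.15],
    [[0, 0, 0], [-20, 0, 0], 0.15],
    [[0, 0, 0], [-25, 0, 0], 0.15],
  ],
)

```text
t: 13.93
tool_pos: [0.4599, -0.03, 0.0289]
tool_rot: [3.142, 0.0, 1.451]
force: [-0.6, 0.1, -0.2]
width: 0.298
gripper_force: 29.9
```

```bash
python3 -c "
from h import *
o=arm.get_obs();q=o['tool_pos'][:2]-[.4505,-.067];print('s',q@[.125,.992],'n',q@[.992,-.125]);st()"
```

```text
s 0.03785165573187092 n 0.0047399907772769385
t 13.9333 pos [ 0.4599 -0.03    0.0289] rpy [180.    0.   83.1] q [ 0.52  0.28 -0.6   2.07  0.21  0.85 -0.32] F [-0.6  0.1 -0.2] w 26.0 gf 29.86597824638011
```

Request:
servo_tool(
  moves=[
    [[0, 0, 0], [-2.5, 0, 0], 0.15],
    [[0, 0, 0], [-5, 0, 0], 0.15],
    [[0, 0, 0], [-7.5, 0, 0], 0.15],
    [[0, 0, 0], [-10, 0, 0], 0.15],
  ],
)

```text
t: 14.27
tool_pos: [0.4588, -0.0395, 0.0289]
tool_rot: [3.141, -0.0, 1.451]
force: [0.1, 0.2, -0.4]
width: 0.297
gripper_force: 29.9
```

Request:
servo_tool(
  moves=[
    [[0, 0, 0], [-2, 0, 0], 0.15],
    [[0, 0, 0], [-4, 0, 0], 0.15],
  ],
)

```text
t: 14.43
tool_pos: [0.4583, -0.0436, 0.0289]
tool_rot: [3.142, 0.0, 1.451]
force: [0.7, 0.7, -1.4]
width: 0.301
gripper_force: 29.9
```

```bash
python3 -c "
from h import *
T=np.load('pics/t0.npz')
p,D=arm.grab_frame('top');s=np.array([.125,.992]);n=np.array([.992,-.125]);m=np.array([.454,-.067])
# slot view: colours along the slot centreline at z=.03
print([ (k,p[tuple(np.array([(lambda X:(lambda uv:(int(round(uv[1])),int(round(uv[0]))))(cv2.projectPoints(np.array([X]),cv2.Rodrigues(np.array(cal('top')['R']))[0],np.array(cal('top')['t']),np.array(cal('top')['intrinsics']),np.array(cal('top')['D']))[0][0,0]))(np.r_[m+s*k/1000,.03])]))[0][0],:].tolist() if False else None) for k in []])
for k in range(-150,10,6):
    X=np.r_[m+s*k/1000,.03];u,v=cv2.projectPoints(np.array([X]),cv2.Rodrigues(np.array(cal('top')['R']))[0],np.array(cal('top')['t']),np.array(cal('top')['intrinsics']),np.array(cal('top')['D']))[0][0,0].round().astype(int)
    print(k,u,v,p[v,u],T['p'][v,u],round(w('top',u,v,D[v,u])[2]*1000),round(w('top',u,v,T['d'][v,u])[2]*1000))
st()"
```

```text
[]
-150 386 216 [75 69 67] [73 62 57] 46 46
-144 384 216 [129 126 124] [119 100  83] 8 7
-138 382 215 [187 181 175] [169 140 100] 11 0
-132 380 215 [184 179 173] [156 129  94] 14 5
-126 378 215 [181 176 171] [164 136 100] 15 8
-120 375 215 [180 175 171] [142 118  92] 22 1172
-114 373 214 [208 202 196] [172 142 101] 16 4
-108 371 214 [181 169 163] [164 136  99] 20 8
-102 369 214 [113  68  69] [165 137 100] 25 5
-96 367 214 [103  51  54] [147 122  92] 28 5
-90 365 214 [102  53  57] [140 118  94] 27 9
-84 363 213 [106  57  56] [165 137  98] 30 2
-78 361 213 [109  91  81] [168 141 101] 468 8
-72 358 213 [122 112  98] [159 131  98] 490 7
-66 356 213 [128 118 103] [144 120  93] 498 -1
-60 354 213 [132 122 107] [141 120 101] 501 4
-54 352 212 [136 126 110] [172 143 103] 501 1
-48 350 212 [138 128 112] [167 139 101] 507 7
-42 348 212 [141 131 115] [150 125  93] 508 7
-36 346 212 [142 132 116] [144 121  96] 509 7
-30 344 211 [145 134 118] [173 144 103] 507 6
-24 341 211 [147 137 120] [167 139 101] 510 5
-18 339 211 [148 137 121] [150 124  93] 509 10
-12 337 211 [149 138 122] [143 120  93] 509 6
-6 335 211 [150 139 122] [144 123 103] 507 3
0 333 210 [150 139 122] [194 163 116] 505 2
6 331 210 [150 140 123] [210 178 127] 501 11
t 14.4833 pos [ 0.4583 -0.044   0.0289] rpy [-180.     0.    83.1] q [ 0.54  0.28 -0.59  2.07  0.21  0.85 -0.29] F [-0.7 -0.9 -0.3] w 26.5 gf 29.863973220053595
```

Request:
servo_tool(
  moves=[
    [[0, 0, 0], [-1.5, 0, 0], 0.15],
    [[0, 0, 0], [-3, 0, 0], 0.15],
  ],
)

```text
t: 14.65
tool_pos: [0.4579, -0.0465, 0.0289]
tool_rot: [3.142, -0.0, 1.451]
force: [0.5, 0.1, -0.6]
width: 0.296
gripper_force: 29.9
```

Request:
servo_tool(
  moves=[
    [[0, 0, 0], [-1, 0, 0], 0.15],
    [[0, 0, 0], [-2, 0, 0], 0.15],
  ],
)

```text
t: 14.82
tool_pos: [0.4577, -0.0485, 0.0289]
tool_rot: [3.142, 0.0, 1.451]
force: [0.1, -0.2, -1.1]
width: 0.299
gripper_force: 29.9
```

```bash
cat >> h.py <<'E'
def slot():
    p,D=arm.grab_frame('top');s=np.array([.125,.992]);m=np.array([.454,-.067]);c=cal('top');r=[]
    for k in range(-154,-96,2):
        X=np.r_[m+s*k/1000,.03];u,v=cv2.projectPoints(np.array([X]),cv2.Rodrigues(np.array(c['R']))[0],np.array(c['t']),np.array(c['intrinsics']),np.array(c['D']))[0][0,0].round().astype(int)
        r.append((k,int(p[v,u,0]),int(p[v,u,1])))
    print(r);st()
E
python3 -c "
from h import *
slot()"
```

```text
[(-154, 94, 78), (-152, 69, 60), (-150, 74, 69), (-148, 101, 97), (-146, 101, 97), (-144, 129, 125), (-142, 176, 171), (-140, 176, 171), (-138, 187, 181), (-136, 189, 183), (-134, 183, 178), (-132, 183, 178), (-130, 181, 176), (-128, 182, 176), (-126, 182, 176), (-124, 181, 176), (-122, 181, 176), (-120, 180, 175), (-118, 180, 175), (-116, 179, 174), (-114, 204, 199), (-112, 204, 199), (-110, 193, 186), (-108, 166, 153), (-106, 166, 153), (-104, 131, 103), (-102, 109, 61), (-100, 105, 53), (-98, 105, 53)]
t 14.8667 pos [ 0.4577 -0.0488  0.0289] rpy [180.    0.   83.1] q [ 0.55  0.28 -0.59  2.07  0.2   0.85 -0.28] F [ 0.3 -0.4 -0.8] w 26.3 gf 29.86461780150421
```

Request:
servo_tool(
  moves=[
    [[0, 0, 0], [-1, 0, 0], 0.15],
    [[0, 0, 0], [-2, 0, 0], 0.15],
  ],
)

```text
t: 15.03
tool_pos: [0.4575, -0.0505, 0.0289]
tool_rot: [3.142, 0.0, 1.451]
force: [0.1, 0.2, -1.1]
width: 0.3
gripper_force: 29.9
```

```bash
python3 -c "
from h import *
slot()"
```

```text
[(-154, 94, 79), (-152, 69, 61), (-150, 75, 70), (-148, 101, 97), (-146, 101, 97), (-144, 128, 125), (-142, 176, 170), (-140, 176, 170), (-138, 187, 181), (-136, 189, 183), (-134, 184, 178), (-132, 184, 178), (-130, 181, 176), (-128, 182, 176), (-126, 182, 176), (-124, 182, 176), (-122, 181, 175), (-120, 179, 174), (-118, 179, 174), (-116, 176, 171), (-114, 196, 190), (-112, 196, 190), (-110, 181, 173), (-108, 158, 144), (-106, 158, 144), (-104, 128, 98), (-102, 109, 61), (-100, 105, 52), (-98, 105, 52)]
t 15.0833 pos [ 0.4575 -0.0507  0.0289] rpy [180.    0.   83.1] q [ 0.55  0.28 -0.59  2.07  0.2   0.85 -0.27] F [-0.6  0.2 -0.6] w 26.3 gf 29.866162588004954
```

Request:
servo_tool(
  moves=[
    [[0, 0, 0], [-1, 0, 0], 0.15],
    [[0, 0, 0], [-2, 0, 0], 0.15],
  ],
)

```text
t: 15.25
tool_pos: [0.4572, -0.0524, 0.0289]
tool_rot: [3.142, 0.0, 1.451]
force: [0.4, 0.9, -1.0]
width: 0.298
gripper_force: 29.9
```

```bash
python3 -c "
from h import *
slot()"
```

```text
[(-154, 95, 79), (-152, 69, 60), (-150, 75, 70), (-148, 102, 98), (-146, 102, 98), (-144, 129, 125), (-142, 176, 170), (-140, 176, 170), (-138, 186, 180), (-136, 188, 182), (-134, 184, 178), (-132, 184, 178), (-130, 182, 176), (-128, 182, 176), (-126, 182, 176), (-124, 181, 175), (-122, 181, 175), (-120, 179, 174), (-118, 179, 174), (-116, 176, 171), (-114, 194, 188), (-112, 194, 188), (-110, 174, 167), (-108, 147, 131), (-106, 147, 131), (-104, 121, 89), (-102, 107, 58), (-100, 104, 53), (-98, 104, 53)]
t 15.3 pos [ 0.4572 -0.0527  0.0289] rpy [180.    0.   83.1] q [ 0.55  0.28 -0.58  2.07  0.2   0.85 -0.27] F [-0.3 -0.4 -0.6] w 25.8 gf 29.865968570520636
```

Request:
servo_tool(
  moves=[
    [[0, 0, 0], [-0.7, 0, 0], 0.15],
    [[0, 0, 0], [-1.4, 0, 0], 0.15],
    [[0, 0, 0], [-2, 0, 0], 0.15],
    [[0, 0, 0], [-2, 0, 0], 0.15],
  ],
)

```text
t: 15.63
tool_pos: [0.4571, -0.054, 0.0289]
tool_rot: [3.141, -0.0, 1.451]
force: [-0.3, 3.1, -1.6]
width: 0.299
gripper_force: 31.2
```

```bash
python3 -c "
from h import *
slot()
b,D=grab('scene','s7')
s=np.array([.125,.992]);n=np.array([.992,-.125]);m=np.array([.4505,-.067]);P=[]
for v in range(150,222):
    for u in range(300,352):
        if D[v,u]>0:
            X=w('scene',u,v,D[v,u]);q=X[:2]-m;r=(q@s*1000,q@n*1000,X[2]*1000)
            if 30>r[2]>10 and abs(r[1])<35 and r[0]<70: P.append((u,v,*np.round(r).astype(int).tolist(),b[v,u].tolist()))
P=[x for x in P if min(x[5])>95 ];print(sorted((x[2],x[3],x[4]) for x in P))
"
```

```text
[(-154, 95, 79), (-152, 70, 62), (-150, 76, 70), (-148, 102, 97), (-146, 102, 97), (-144, 129, 125), (-142, 176, 170), (-140, 176, 170), (-138, 186, 181), (-136, 188, 182), (-134, 183, 178), (-132, 183, 178), (-130, 181, 176), (-128, 181, 176), (-126, 181, 176), (-124, 181, 176), (-122, 181, 175), (-120, 179, 174), (-118, 179, 174), (-116, 176, 171), (-114, 194, 188), (-112, 194, 188), (-110, 172, 165), (-108, 144, 129), (-106, 144, 129), (-104, 119, 85), (-102, 107, 58), (-100, 105, 56), (-98, 105, 56)]
t 15.6833 pos [ 0.457  -0.054   0.0289] rpy [180.   -0.   83.1] q [ 0.56  0.28 -0.58  2.07  0.2   0.85 -0.26] F [ 0.9  3.6 -1.4] w 25.6 gf 31.281130019197008
[(24, -4, 19), (25, -6, 17), (25, -6, 29), (25, -4, 25), (26, -7, 24), (28, -6, 21), (28, -6, 25), (28, -6, 27), (30, -10, 21), (30, 1, 27), (30, 3, 29), (31, -6, 19), (31, -6, 28), (32, -7, 26), (32, -3, 24), (32, -2, 26), (34, -12, 26), (34, -5, 19), (34, -5, 22), (34, -1, 20), (34, 0, 22), (34, 1, 25), (35, -2, 18), (37, -1, 21), (37, -1, 24), (37, 0, 26), (37, 5, 24), (38, -2, 18), (40, -1, 25), (42, -5, 24), (43, -7, 23), (43, -1, 22), (43, -1, 25), (43, -1, 28), (44, -4, 21), (45, -1, 26), (46, -1, 20), (47, -4, 25)]
```

```bash
python3 -c "
from h import *
s=np.array([.125,.992]);n=np.array([.992,-.125]);m=np.array([.4505,-.067])
def pts(name,f,box):
    d=np.load('pics/'+f+'.npz');D=d['d'];r=[]
    for v in range(box[1],box[3]):
        for u in range(box[0],box[2]):
            if D[v,u]>0:
                X=w(name,u,v,D[v,u]);q=X[:2]-m;r.append((q@s*1000,q@n*1000,X[2]*1000,*d['p'][v,u]))
    return np.array(r)
for name,f,b in(('top','t0',(295,190,400,235)),('scene','s0',(290,160,400,215)),('scene','s4',(290,160,400,215))):
    P=pts(name,f,b);q=P[(P[:,2]>38)&(P[:,2]<54)&(abs(P[:,1])<40)&(P[:,5]>P[:,3]+20)]
    print(f,'s',np.percentile(q[:,0],[0,1,3,97,99,100]).round(1),'n',np.percentile(q[:,1],[1,3,97,99]).round(1),len(q))
    a=P[(P[:,2]>3)&(P[:,2]<9)&(P[:,0]>20)&(abs(P[:,1])<45)];print('apron s',np.percentile(a[:,0],[97,99,100]).round(1),'n',np.percentile(a[:,1],[2,98]).round(1))
a,D=grab('top','t7');P=pts('top','t7',(330,195,395,232))
q=P[(abs(P[:,1]-3)<5)&(P[:,0]<-60)&(P[:,2]<60)]
for k in range(-155,-70,6):
    z=q[(q[:,0]>=k)&(q[:,0]<k+6)];print(k,len(z),np.median(z[:,2]).round(1) if len(z) else '',z[:,3:].mean(0).round() if len(z) else '')
st()
"
```

```text
t0 s [-149.2 -148.1 -145.2   -5.5   -2.3   -0.5] n [-26.7 -25.9  33.8  35.1] 842
apron s [ 89.1  95.1 106.7] n [-31.7  42.2]
s0 s [-1.497e+02 -1.473e+02 -1.438e+02 -1.000e-01  2.400e+00  4.400e+00] n [-31.4 -30.5  29.   32.3] 673
apron s [ 93.   95.5 118.7] n [-36.5  39.8]
s4 s [-149.5 -146.7 -144.4   -0.8    2.3    4.1] n [-31.5 -30.9  28.1  31. ] 657
apron s [91.6 93.8 98.6] n [-36.9  36.5]
-155 5 47.4 [86. 73. 60.]
-149 9 27.2 [105. 102. 103.]
-143 3 13.2 [167. 163. 160.]
-137 5 14.3 [170. 167. 165.]
-131 4 17.7 [162. 158. 160.]
-125 6 19.7 [175. 171. 170.]
-119 5 19.4 [174. 170. 167.]
-113 3 24.6 [151. 142. 139.]
-107 7 27.6 [116.  81.  82.]
-101 6 27.7 [104.  62.  62.]
-95 2 28.4 [109.  82.  74.]
-89 0  
-83 0  
-77 0  
-71 0  
t 15.7833 pos [ 0.457  -0.0541  0.0289] rpy [180.   -0.   83.1] q [ 0.56  0.28 -0.58  2.07  0.2   0.85 -0.26] F [ 0.3  4.4 -1.3] w 26.0 gf 31.509554775548168
```

Request:
servo_tool(
  moves=[
    [[0, 0, 0], [0, 0, 0], 0.35],
    [[0, 0, 0], [0, 0, 0], 0.5],
    [[0, 0, 0], [0, 0, 0], 0.55],
    [[0, 0, 0], [0, 0, 0], 0.55],
    [[0, 0, 0], [0, 0, 0], 0.55],
  ],
)

```text
t: 16.2
tool_pos: [0.4582, -0.0541, 0.0294]
tool_rot: [3.139, -0.001, 1.451]
force: [4.1, 4.3, -0.4]
width: 0.521
gripper_force: 2.5
```

Request:
servo_tool(
  moves=[
    [[0, 0, 0], [0, 0, -5], 0.55],
    [[0, 0, 0], [0, 0, -30], 0.55],
    [[0, 0, 0], [0, 0, -60], 0.55],
    [[0, 0, 0], [35, 0, -60], 0.3],
    [[0, 0, 0], [65, 0, -60], 0],
  ],
)

```text
t: 16.62
tool_pos: [0.466, 0.0092, 0.0907]
tool_rot: [3.138, 0.001, 1.446]
force: [0.6, 0.5, -0.1]
width: 0.468
gripper_force: 0.0
```

Request:
servo_tool(
  moves=[
    [[0, 0, 0], [0, 0, 0], 0],
    [[0, 0, 0], [0, 0, 0], 0],
    [[0, 0, 0], [0, 0, 0], 0],
    [[0, 0, 0], [0, 0, 0], 0],
    [[0, 0, 0], [0, 0, 0], 0],
  ],
)

```text
t: 17.03
tool_pos: [0.4646, 0.0089, 0.0887]
tool_rot: [-3.141, 0.001, 1.449]
force: [0.1, -0.8, 0.6]
width: 0.106
gripper_force: 0.0
```

```bash
python3 -c "
from h import *
b,D=grab('scene','s8')
s=np.array([.125,.992]);n=np.array([.992,-.125]);m=np.array([.4505,-.067]);P=[]
for v in range(150,222):
    for u in range(290,352):
        if D[v,u]>0:
            X=w('scene',u,v,D[v,u]);q=X[:2]-m;r=(q@s*1000,q@n*1000,X[2]*1000)
            if 34>r[2]>11 and abs(r[1])<25 and 0<r[0]<95: P.append((*np.round(r).astype(int).tolist(),b[v,u].tolist()))
print(*sorted(P)[::4],sep='\n');st()
"
```

```text
(0, -25, 33, [58, 58, 66])
(1, -8, 25, [104, 83, 44])
(2, -5, 29, [99, 79, 41])
(3, -6, 21, [105, 85, 49])
(4, -9, 17, [105, 98, 89])
(6, 0, 31, [93, 75, 43])
(7, -3, 27, [102, 82, 43])
(8, 1, 28, [99, 79, 42])
(10, -8, 15, [106, 100, 92])
(11, -4, 28, [101, 81, 41])
(12, -1, 30, [98, 78, 41])
(13, -3, 22, [104, 84, 46])
(16, -5, 24, [106, 86, 50])
(17, -12, 18, [111, 106, 97])
(17, 5, 31, [93, 77, 51])
(20, -12, 22, [114, 103, 86])
(20, -6, 22, [112, 99, 75])
(21, -3, 30, [107, 93, 71])
(23, -7, 23, [116, 108, 94])
(24, 4, 33, [101, 92, 79])
(25, 0, 32, [113, 108, 100])
(27, -9, 13, [104, 95, 85])
(27, 2, 32, [113, 108, 101])
(28, -6, 21, [118, 114, 108])
(30, -9, 15, [105, 97, 86])
(30, -3, 26, [112, 108, 102])
(31, -1, 25, [115, 110, 104])
(32, -7, 20, [126, 121, 115])
(32, 11, 28, [91, 82, 72])
(33, -4, 24, [129, 125, 118])
(34, 0, 22, [142, 137, 129])
(35, 3, 24, [133, 127, 118])
(38, -2, 19, [121, 116, 107])
(40, -2, 22, [124, 120, 112])
(41, -3, 20, [116, 111, 103])
(44, -4, 18, [109, 104, 95])
(45, 0, 14, [102, 94, 82])
(47, -4, 22, [113, 109, 101])
(48, 6, 26, [96, 88, 77])
(49, -1, 27, [108, 103, 95])
(50, -5, 20, [104, 97, 88])
(51, 7, 23, [95, 84, 69])
t 17.0833 pos [0.4646 0.0091 0.0887] rpy [-180.    0.   83.] q [ 0.5   0.19 -0.66  2.01  0.14  0.98 -0.35] F [ 0.7 -0.7 -0.5] w 5.6 gf 0.0
```

Request:
servo_tool(
  moves=[
    [[0, 0, 0], [0, -2, 25], 0],
    [[0, 0, 0], [0, -2, 45], 0],
    [[0, 0, 0], [0, -2, 55], 0],
    [[0, 0, 0], [-5, -2, 58], 0],
    [[0, 0, 0], [-10, -2, 58], 0],
  ],
)

```text
t: 17.5
tool_pos: [0.4612, 0.0001, 0.0305]
tool_rot: [-3.14, -0.0, 1.451]
force: [-0.4, -0.5, 0.3]
width: 0.003
gripper_force: 0.0
```

Request:
servo_tool(
  moves=[
    [[0, 0, 0], [-2, 0, 0], 0],
    [[0, 0, 0], [-4, 0, 0], 0],
    [[0, 0, 0], [-6, 0, 0], 0],
    [[0, 0, 0], [-6, 0, 0], 0],
  ],
)

```text
t: 17.83
tool_pos: [0.4613, -0.0061, 0.0315]
tool_rot: [3.14, 0.0, 1.45]
force: [-0.8, -0.2, 0.6]
width: 0.004
gripper_force: 0.0
```

Request:
servo_tool(
  moves=[
    [[0, 0, 0], [-1, 0, 0], 0],
    [[0, 0, 0], [-2, 0, 0], 0],
    [[0, 0, 0], [-2, 0, 0], 0],
  ],
)

```text
t: 18.08
tool_pos: [0.4607, -0.0076, 0.031]
tool_rot: [3.141, 0.0, 1.451]
force: [-0.5, 0.2, -0.6]
width: 0.007
gripper_force: 0.0
```

Request:
servo_tool(
  moves=[
    [[0, 0, 0], [-1, 0, 0], 0],
    [[0, 0, 0], [-2, 0, 0], 0],
    [[0, 0, 0], [-2, 0, 0], 0],
  ],
)

```text
t: 18.33
tool_pos: [0.4605, -0.0095, 0.0309]
tool_rot: [3.141, -0.0, 1.451]
force: [0.2, -0.3, 0.5]
width: 0.003
gripper_force: 0.2
```

Request:
servo_tool(
  moves=[
    [[0, 0, 0], [-1, 0, 0], 0],
    [[0, 0, 0], [-2, 0, 0], 0],
    [[0, 0, 0], [-2, 0, 0], 0],
  ],
)

```text
t: 18.58
tool_pos: [0.4602, -0.0117, 0.0309]
tool_rot: [3.142, 0.0, 1.451]
force: [0.4, 0.9, 0.5]
width: 0.006
gripper_force: 0.2
```

```bash
python3 -c "
from h import *
slot();grab('scene','s9')"
```

```text
[(-154, 95, 79), (-152, 69, 61), (-150, 74, 69), (-148, 102, 98), (-146, 102, 98), (-144, 130, 126), (-142, 176, 170), (-140, 176, 170), (-138, 186, 180), (-136, 188, 183), (-134, 184, 179), (-132, 184, 179), (-130, 182, 176), (-128, 182, 176), (-126, 182, 176), (-124, 182, 176), (-122, 181, 175), (-120, 180, 175), (-118, 180, 175), (-116, 180, 175), (-114, 208, 202), (-112, 208, 202), (-110, 203, 194), (-108, 187, 167), (-106, 187, 167), (-104, 164, 117), (-102, 148, 68), (-100, 137, 54), (-98, 137, 54)]
t 18.6333 pos [ 0.4601 -0.0116  0.0309] rpy [-180.     0.    83.1] q [ 0.5   0.28 -0.62  2.07  0.22  0.86 -0.37] F [0.9 0.1 0.6] w 0.3 gf 0.12567609082907438
```

Request:
servo_tool(
  moves=[
    [[0, 0, 0], [-1, 0, 0], 0],
    [[0, 0, 0], [-2, 0, 0], 0],
    [[0, 0, 0], [-2, 0, 0], 0],
  ],
)

```text
t: 18.93
tool_pos: [0.4599, -0.0137, 0.0309]
tool_rot: [-3.142, 0.0, 1.451]
force: [0.2, 0.9, 0.8]
width: 0.006
gripper_force: 0.1
```

Request:
servo_tool(
  moves=[
    [[0, 0, 0], [-1, 0, 0], 0],
    [[0, 0, 0], [-2, 0, 0], 0],
    [[0, 0, 0], [-2, 0, 0], 0],
  ],
)

```text
t: 19.18
tool_pos: [0.4596, -0.0157, 0.0309]
tool_rot: [-3.142, 0.0, 1.451]
force: [-1.3, 0.1, 0.0]
width: 0.005
gripper_force: 0.1
```

```bash
python3 -c "
from h import *
slot();b,D=grab('scene','s10')
s=np.array([.125,.992]);n=np.array([.992,-.125]);m=np.array([.4505,-.067]);P=[]
for v in range(150,222):
    for u in range(290,352):
        if D[v,u]>0:
            X=w('scene',u,v,D[v,u]);q=X[:2]-m;r=(q@s*1000,q@n*1000,X[2]*1000)
            if 34>r[2]>11 and abs(r[1])<25 and 5<r[0]<75: P.append((*np.round(r).astype(int).tolist(),b[v,u].tolist()))
print(*sorted(P)[::4],sep='\n')
"
```

```text
[(-154, 94, 78), (-152, 69, 61), (-150, 74, 69), (-148, 102, 98), (-146, 102, 98), (-144, 129, 126), (-142, 176, 170), (-140, 176, 170), (-138, 185, 180), (-136, 188, 182), (-134, 184, 178), (-132, 184, 178), (-130, 181, 175), (-128, 181, 176), (-126, 181, 176), (-124, 181, 175), (-122, 181, 175), (-120, 180, 175), (-118, 180, 175), (-116, 179, 174), (-114, 206, 198), (-112, 206, 198), (-110, 199, 185), (-108, 181, 152), (-106, 181, 152), (-104, 158, 102), (-102, 138, 62), (-100, 122, 53), (-98, 122, 53)]
t 19.2333 pos [ 0.4596 -0.0157  0.0309] rpy [-180.     0.    83.1] q [ 0.51  0.28 -0.62  2.07  0.22  0.85 -0.36] F [-0.1 -0.5  0. ] w 0.6 gf 0.01435639540432021
(5, -5, 27, [102, 82, 42])
(7, -9, 24, [108, 89, 54])
(8, -6, 14, [116, 110, 103])
(10, -9, 21, [128, 112, 87])
(11, -6, 14, [123, 118, 111])
(12, -1, 27, [106, 91, 69])
(14, -7, 15, [122, 116, 110])
(15, -3, 14, [114, 109, 103])
(17, -6, 31, [109, 102, 90])
(19, -4, 24, [114, 110, 105])
(20, -6, 31, [109, 104, 98])
(22, -5, 28, [110, 106, 100])
(24, -9, 16, [103, 96, 89])
(24, -3, 22, [114, 109, 103])
(25, -4, 31, [92, 88, 82])
(26, 0, 26, [103, 99, 93])
(28, 2, 26, [103, 98, 92])
(31, -5, 27, [113, 108, 101])
(32, -1, 20, [115, 110, 103])
(34, 1, 25, [109, 104, 97])
(37, -8, 21, [109, 104, 97])
(39, -6, 18, [88, 80, 72])
(41, -4, 32, [56, 52, 47])
(42, -4, 30, [62, 57, 52])
(45, -5, 16, [49, 42, 35])
(47, -9, 27, [43, 39, 34])
(48, -7, 29, [41, 37, 31])
(50, -4, 17, [44, 39, 33])
(52, -10, 17, [56, 47, 37])
(53, -4, 29, [42, 37, 32])
(54, -7, 34, [42, 36, 32])
(55, -2, 32, [43, 38, 33])
(57, -8, 32, [42, 37, 31])
(58, -4, 33, [41, 36, 31])
(60, -8, 18, [47, 41, 34])
(61, -5, 29, [43, 38, 34])
(62, -6, 18, [50, 42, 34])
(62, 6, 29, [47, 41, 35])
(63, 11, 21, [70, 57, 43])
(64, 1, 29, [47, 41, 34])
(64, 9, 34, [58, 49, 40])
(65, -6, 33, [43, 38, 33])
(65, 7, 18, [78, 64, 47])
```

```bash
python3 -c "
from h import *
def prof(f,box,o,s,n,h0,nc,ks):
    d=np.load('pics/'+f+'.npz');D=d['d'];r=[]
    for v in range(box[1],box[3]):
        for u in range(box[0],box[2]):
            if D[v,u]>0:
                X=w('top',u,v,D[v,u]);q=X[:2]-o;r.append((q@s*1000,q@n*1000,X[2]*1000-h0,*d['p'][v,u]))
    r=np.array(r);r=r[(abs(r[:,1]-nc)<6)&(r[:,2]<45)]
    for k in ks:
        z=r[(r[:,0]>=k)&(r[:,0]<k+6)]
        if len(z): print(k+3,len(z),z[:,2].mean().round(1),z[:,1].mean().round(1),z[:,3:].mean(0).round())
print('bench: dist from tail');t=np.array([.484,-.4205]);a=np.array([-.933,.36])
prof('t0',(435,192,465,240),t,a,np.array([.36,.933]),0,0,range(0,111,6))
print('yellow bench');prof('t0',(222,170,245,218),np.array([.5643,.2236]),np.array([-1,-.02]),np.array([-.02,1]),0,0,range(0,111,6))
grab('top','t11');print('sleeve: from s=-150')
prof('t11',(330,195,395,232),np.array([.4505,-.067])-.150*np.array([.125,.992]),np.array([.125,.992]),np.array([.992,-.125]),6,3,range(0,111,6))
"
```

```text
bench: dist from tail
3 8 2.1 0.1 [205. 196. 186.]
9 7 6.3 0.7 [210. 203. 196.]
15 7 7.6 -1.1 [211. 205. 199.]
21 7 9.9 0.5 [218. 212. 205.]
27 8 11.3 0.5 [219. 213. 206.]
33 9 11.8 -0.2 [220. 213. 206.]
39 7 15.4 -1.0 [203. 186. 180.]
45 7 18.3 2.0 [169.  94.  97.]
51 9 19.4 -0.5 [162.  58.  66.]
57 5 19.2 -0.7 [162.  56.  64.]
63 9 21.2 0.4 [162.  56.  63.]
69 8 22.6 2.1 [161.  55.  64.]
75 9 23.9 0.2 [162.  59.  66.]
81 9 22.8 0.5 [176. 117. 116.]
87 8 25.5 0.3 [207. 194. 188.]
93 9 21.5 0.3 [204. 197. 189.]
99 10 19.3 0.9 [142. 132. 122.]
105 10 17.7 0.8 [98. 84. 70.]
111 11 5.1 -0.5 [152. 128.  95.]
yellow bench
3 7 3.3 -0.9 [208. 201. 193.]
9 6 6.0 -0.2 [207. 201. 194.]
15 7 9.1 -0.1 [203. 196. 190.]
21 8 10.2 -0.1 [200. 193. 187.]
27 8 12.5 -0.7 [204. 197. 191.]
33 9 13.1 0.0 [206. 200. 192.]
39 7 16.2 -0.5 [201. 188. 171.]
45 8 19.2 1.1 [193. 163.  98.]
51 8 19.7 -0.1 [193. 158.  76.]
57 8 20.1 0.2 [193. 158.  75.]
63 7 21.7 -0.1 [193. 159.  75.]
69 8 23.6 0.5 [193. 159.  75.]
75 7 24.1 -1.0 [192. 158.  75.]
81 9 24.8 -0.7 [198. 172. 121.]
87 9 24.5 -0.3 [212. 205. 194.]
93 13 17.4 -1.1 [190. 183. 174.]
99 9 14.3 -1.0 [191. 181. 169.]
105 12 15.8 -1.5 [193. 182. 168.]
111 13 5.7 0.1 [183. 163. 136.]
sleeve: from s=-150
3 13 29.9 4.0 [91. 87. 86.]
9 4 4.5 6.9 [166. 162. 158.]
15 4 10.1 5.2 [170. 166. 164.]
21 6 11.6 5.8 [178. 174. 172.]
27 6 12.3 5.1 [176. 172. 172.]
33 6 15.9 3.9 [174. 171. 171.]
39 5 17.1 5.3 [191. 181. 178.]
45 6 20.4 4.7 [162. 124. 128.]
51 6 23.3 3.6 [130.  60.  71.]
57 10 24.5 3.6 [109.  52.  60.]
63 6 25.6 4.8 [105.  50.  54.]
69 7 27.3 3.8 [105.  50.  55.]
75 9 29.2 4.4 [104.  51.  56.]
81 8 30.5 3.4 [114.  82.  83.]
87 8 30.7 2.8 [130. 121. 120.]
93 6 32.3 3.3 [131. 126. 122.]
99 6 26.2 3.9 [102.  97.  93.]
105 4 26.7 4.7 [93. 86. 79.]
```

Matching the label edges puts crimson home. But yellow has slid too far under its cap and is lifting it, with about 42 mm of yellow standing out. I'll regrip yellow, draw it back past the nominal spot, then push it in to about 54 mm.

Request:
servo_tool(
  moves=[
    [[0, 0, 0], [5, 0, 0], 0],
    [[0, 0, 0], [8, 0, -30], 0.3],
    [[0, 0, 0], [8, 0, -60], 0.55],
    [[0, 0, 0], [-15, 2, -60], 0.55],
    [[0, 0, 0], [-33, 2, -60], 0.55],
  ],
)

```text
t: 19.75
tool_pos: [0.4592, -0.0485, 0.0928]
tool_rot: [3.138, 0.001, 1.453]
force: [0.5, -1.0, -0.7]
width: 0.227
gripper_force: 0.0
```

Request:
servo_tool(
  moves=[
    [[0, 0, 0], [0, 0, 0], 0.55],
    [[0, 0, 0], [0, 0, 0], 0.55],
    [[0, 0, 0], [0, 0, 0], 0.55],
    [[0, 0, 0], [0, 0, 0], 0.55],
  ],
)

```text
t: 20.08
tool_pos: [0.4577, -0.0474, 0.0908]
tool_rot: [-3.141, -0.0, 1.452]
force: [-0.0, -0.0, -0.2]
width: 0.502
gripper_force: 0.0
```

```bash
python3 -c "
from h import *
X=np.array([.4505,-.067])+.0185*np.array([.125,.992])+.0035*np.array([.992,-.125])
plan(X[0],X[1],.029,83.1)"
```

```text
turn [-0.    -0.     0.002] deg 0.1 shift [-1.8 -1.2 61.8]
t 20.0833 pos [ 0.4577 -0.0474  0.0908] rpy [-180.    -0.    83.2] q [ 0.59  0.17 -0.62  2.03  0.12  0.98 -0.21] F [-0.  -0.  -0.2] w 43.7 gf 0.0
```

Request:
servo_tool(
  moves=[
    [[0, 0, 0], [-1, -1, 20], 0.55],
    [[0, 0, 0], [-1, -1, 40], 0.55],
    [[0, 0, 0], [-1, -1, 54], 0.55],
    [[0, 0, 0], [-1, -1, 61], 0.55],
    [[0, 0, 0], [-1, -1, 61.5], 0.55],
  ],
)

```text
t: 20.5
tool_pos: [0.4557, -0.0485, 0.0281]
tool_rot: [-3.139, -0.001, 1.452]
force: [-1.8, -0.0, 0.6]
width: 0.548
gripper_force: 0.0
```

Request:
servo_tool(
  moves=[
    [[0, 0, 0], [0, 0, 0], 0.3],
    [[0, 0, 0], [0, 0, 0], 0.15],
    [[0, 0, 0], [0, 0, 0], 0.15],
    [[0, 0, 0], [0, 0, 0], 0.15],
    [[0, 0, 0], [0, 0, 0], 0.15],
  ],
  force=15,
)

```text
t: 20.92
tool_pos: [0.4571, -0.0494, 0.03]
tool_rot: [3.14, 0.0, 1.451]
force: [-0.3, -0.1, 3.0]
width: 0.292
gripper_force: 15.0
```

Request:
servo_tool(
  moves=[
    [[0, 0, 0], [4, 0, 0], 0.15],
    [[0, 0, 0], [8, 0, 0], 0.15],
    [[0, 0, 0], [12, 0, 0], 0.15],
    [[0, 0, 0], [16, 0, 0], 0.15],
    [[0, 0, 0], [19, 0, 0], 0.15],
  ],
)

```text
t: 21.33
tool_pos: [0.4594, -0.0303, 0.0299]
tool_rot: [3.141, 0.001, 1.451]
force: [-0.8, -2.2, 6.2]
width: 0.291
gripper_force: 14.9
```

```bash
cat >> h.py <<'E'
def prof(f):
    p,D=grab('top',f);o=np.array([.4505,-.067])-.150*np.array([.125,.992]);r=[]
    for v in range(195,232):
        for u in range(330,395):
            if D[v,u]>0:
                X=w('top',u,v,D[v,u]);q=X[:2]-o;r.append((q@[.125,.992]*1000,q@[.992,-.125]*1000,X[2]*1000-6,*p[v,u]))
    r=np.array(r);r=r[(abs(r[:,1]-3)<6)&(r[:,2]<45)]
    for k in range(3,108,6):
        z=r[(r[:,0]>=k)&(r[:,0]<k+6)]
        if len(z): print(k+3,len(z),z[:,2].mean().round(1),z[:,3:].mean(0).round())
E
python3 -c "
from h import *
slot();prof('t12')"
```

```text
[(-154, 94, 78), (-152, 68, 61), (-150, 74, 69), (-148, 100, 97), (-146, 100, 97), (-144, 129, 125), (-142, 176, 171), (-140, 176, 171), (-138, 187, 181), (-136, 189, 183), (-134, 184, 178), (-132, 184, 178), (-130, 181, 176), (-128, 182, 176), (-126, 182, 176), (-124, 182, 176), (-122, 182, 176), (-120, 180, 175), (-118, 180, 175), (-116, 180, 175), (-114, 208, 202), (-112, 208, 202), (-110, 203, 195), (-108, 186, 169), (-106, 186, 169), (-104, 153, 119), (-102, 121, 68), (-100, 107, 52), (-98, 107, 52)]
t 21.3833 pos [ 0.4594 -0.0297  0.0299] rpy [179.9   0.   83.2] q [ 0.53  0.28 -0.61  2.07  0.21  0.85 -0.33] F [-0.2 -1.3  5.5] w 25.2 gf 14.935097539419075
6 7 13.5 [121. 119. 121.]
12 4 4.0 [173. 169. 166.]
18 4 7.8 [167. 163. 162.]
24 6 10.8 [178. 174. 172.]
30 7 11.7 [176. 173. 172.]
36 6 15.9 [186. 181. 180.]
42 4 21.0 [185. 171. 167.]
48 6 18.8 [137.  92.  95.]
54 8 21.1 [103.  54.  60.]
60 8 21.9 [102.  52.  56.]
66 6 23.8 [104.  52.  55.]
72 6 25.7 [104.  52.  56.]
78 7 25.9 [103.  54.  58.]
84 7 26.5 [109.  76.  73.]
90 1 26.3 [115. 102.  92.]
```

Request:
servo_tool(
  moves=[
    [[0, 0, 0], [-2, 0, -0.5], 0.15],
    [[0, 0, 0], [-4, 0, -0.5], 0.15],
    [[0, 0, 0], [-6, 0, -0.5], 0.15],
    [[0, 0, 0], [-7, 0, -0.5], 0.15],
  ],
)

```text
t: 21.77
tool_pos: [0.4582, -0.0373, 0.03]
tool_rot: [3.141, -0.0, 1.451]
force: [-0.0, 2.3, 3.5]
width: 0.297
gripper_force: 15.0
```

```bash
python3 -c "
from h import *
slot();prof('t13')"
```

```text
[(-154, 94, 79), (-152, 69, 62), (-150, 74, 70), (-148, 101, 97), (-146, 101, 97), (-144, 129, 126), (-142, 176, 171), (-140, 176, 171), (-138, 187, 181), (-136, 189, 184), (-134, 184, 178), (-132, 184, 178), (-130, 181, 176), (-128, 182, 176), (-126, 182, 176), (-124, 182, 177), (-122, 181, 176), (-120, 180, 175), (-118, 180, 175), (-116, 180, 175), (-114, 208, 202), (-112, 208, 202), (-110, 202, 195), (-108, 183, 169), (-106, 183, 169), (-104, 147, 118), (-102, 116, 68), (-100, 106, 53), (-98, 106, 53)]
t 21.8167 pos [ 0.4582 -0.0375  0.03  ] rpy [180.   -0.   83.1] q [ 0.54  0.28 -0.61  2.07  0.21  0.85 -0.31] F [-0.1  1.7  3.8] w 25.5 gf 15.020256369502931
6 8 24.6 [106. 102. 102.]
12 4 5.6 [172. 168. 165.]
18 4 10.5 [166. 163. 162.]
24 6 11.0 [178. 174. 172.]
30 6 13.1 [176. 172. 172.]
36 5 15.2 [181. 178. 176.]
42 5 17.5 [180. 169. 165.]
48 7 20.4 [123.  85.  88.]
54 7 20.6 [102.  53.  59.]
60 8 23.7 [103.  52.  56.]
66 7 23.3 [104.  51.  54.]
72 6 24.8 [105.  61.  61.]
78 2 27.0 [108.  80.  74.]
```

Request:
servo_tool(
  moves=[
    [[0, 0, 0], [0, 0, 0], 0.35],
    [[0, 0, 0], [0, 0, 0], 0.55],
    [[0, 0, 0], [0, 0, 0], 0.55],
    [[0, 0, 0], [0, 0, 0], 0.55],
    [[0, 0, 0], [0, 0, 0], 0.55],
  ],
)

```text
t: 22.28
tool_pos: [0.4578, -0.0375, 0.0297]
tool_rot: [-3.141, 0.0, 1.451]
force: [-0.3, -0.1, -0.4]
width: 0.525
gripper_force: 0.0
```

Request:
servo_tool(
  moves=[
    [[0, 0, 0], [0, 0, -5], 0.6],
    [[0, 0, 0], [0, 0, -30], 0.6],
    [[0, 0, 0], [0, 0, -70], 0.6],
    [[0, 0, 0], [10, 0, -100], 0.6],
    [[0, 0, 0], [40, 0, -120], 0.6],
  ],
)

```text
t: 22.7
tool_pos: [0.4636, -0.0007, 0.1531]
tool_rot: [3.139, 0.002, 1.445]
force: [0.7, 0.4, 0.2]
width: 0.602
gripper_force: 0.0
```

Request:
servo_tool(
  moves=[
    [[0, 0, 0], [35, 0, -10], 0.6],
    [[0, 0, 0], [70, 0, -20], 0.6],
    [[0, 0, 0], [105, 0, -30], 0.6],
    [[0, 0, 0], [140, 0, -30], 0.6],
    [[0, 0, 0], [150, 0, -30], 0.6],
  ],
)

```text
t: 23.12
tool_pos: [0.4805, 0.157, 0.1813]
tool_rot: [3.14, -0.003, 1.456]
force: [-0.9, 0.3, -0.1]
width: 0.6
gripper_force: 0.0
```

```bash
python3 -c "
from h import *
slot();prof('t14');b,D=grab('scene','s14');a,T=grab('top','t15')
for name,I,Z,bx in(('scene',b,D,(285,150,352,222)),('top',a,T,(295,190,345,232))):
    P=[]
    for v in range(bx[1],bx[3]):
        for u in range(bx[0],bx[2]):
            if Z[v,u]>0:
                X=w(name,u,v,Z[v,u]);q=X[:2]-[.4505,-.067];r=(q@[.125,.992]*1000,q@[.992,-.125]*1000,X[2]*1000)
                if 36>r[2]>12 and abs(r[1])<22 and 0<r[0]<95: P.append(np.round(r).astype(int).tolist()+I[v,u].tolist())
    print(name,len(P),sorted(P)[-12:])
"
```

```text
[(-154, 96, 80), (-152, 71, 62), (-150, 76, 71), (-148, 104, 99), (-146, 104, 99), (-144, 131, 127), (-142, 179, 173), (-140, 179, 173), (-138, 189, 183), (-136, 191, 185), (-134, 186, 181), (-132, 186, 181), (-130, 184, 178), (-128, 184, 178), (-126, 184, 178), (-124, 184, 179), (-122, 183, 178), (-120, 183, 177), (-118, 183, 177), (-116, 181, 177), (-114, 210, 204), (-112, 210, 204), (-110, 205, 197), (-108, 190, 171), (-106, 190, 171), (-104, 166, 121), (-102, 150, 70), (-100, 141, 56), (-98, 141, 56)]
t 23.1667 pos [0.4803 0.1565 0.1807] rpy [ 1.80e+02 -1.00e-01  8.35e+01] q [ 0.33  0.19 -0.8   1.82  0.15  1.19 -0.63] F [-0.7  0.7  0.7] w 52.5 gf 0.0
6 7 19.9 [127. 123. 119.]
12 4 5.5 [175. 170. 167.]
18 4 6.5 [169. 164. 164.]
24 6 11.5 [180. 176. 174.]
30 6 12.7 [178. 174. 174.]
36 5 15.3 [183. 180. 179.]
42 5 17.4 [186. 172. 171.]
48 6 20.7 [152.  95. 106.]
54 8 22.0 [132.  61.  80.]
60 6 23.6 [146.  59.  76.]
66 8 24.6 [150.  56.  70.]
72 6 26.6 [145.  58.  76.]
78 8 27.4 [149.  68.  83.]
84 8 28.2 [172. 139. 142.]
90 6 28.8 [194. 186. 181.]
96 6 27.4 [160. 156. 154.]
102 7 24.7 [ 99.  99. 105.]
108 7 21.9 [87. 86. 91.]
scene 170 [[52, -1, 16, 105, 97, 87], [52, 3, 16, 103, 97, 88], [52, 10, 21, 98, 89, 77], [53, -5, 24, 113, 108, 100], [53, 1, 29, 97, 89, 79], [53, 2, 23, 105, 100, 92], [53, 3, 20, 105, 100, 91], [54, 0, 27, 105, 99, 91], [54, 5, 22, 101, 92, 80], [54, 6, 15, 103, 91, 77], [54, 6, 18, 103, 92, 80], [55, -2, 17, 102, 91, 79]]
top 140 [[43, 7, 24, 143, 135, 126], [44, 10, 23, 139, 128, 115], [45, -1, 21, 139, 129, 116], [45, 1, 27, 143, 136, 126], [46, 3, 28, 145, 138, 129], [46, 6, 31, 143, 136, 126], [46, 10, 24, 140, 130, 116], [48, -1, 20, 139, 127, 112], [48, 1, 26, 143, 134, 123], [49, 3, 25, 144, 135, 124], [49, 6, 27, 143, 134, 122], [49, 10, 23, 140, 128, 114]]
```

```bash
python3 -c "
from rig import arm
print(arm.sign_off())"
```

```text
the job is handed in; nothing more can be done
None
```

Job handed in at about 23 s: by the depth images, crimson is home against the closed end, yellow is up against it tail first, and about 50 mm of yellow's cap end stands out of the sleeve; the result was not reported back.

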